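# Close an omelette press mould: top plate onto its guide pins, then the keeper

## Task

Close the press mould over the omelette portion that lies in it: take the white top plate by its handle from the sloping drain stand, lower it level over the two guide pins, without letting it drop, until it lies flush on the mould all round, and then swing the keeper with the red peg fully in over the plate to lock it. Leave the portion in the mould and the things around where they stand.

Things in the scene. Friction and masses are not known exactly. Their poses are not given: they have to be found in the camera images.
- mould: Bottom half of the press mould, steel, fixed. Origin: centre of its underside, on the table; z up, y along its long side, through both pins; -x is its front, with the keeper. Open tray, outside 122 (x) x 148 (y) mm, inside 112 x 138 mm, floor at z = 8, flat rim at z = 48 mm; on lugs at y = +92 and -92 mm stand the pins.
- mould_seat (a point): Centre of the mould's rim plane, 48 mm above the mould's origin, same axes. With the top plate home, the plate's origin is here and its y axis lies along this y axis, either way round (the plate is symmetric).
- pin_left (a point): Tip of the upright guide pin at mould y = +92 mm. The pin is 12 mm thick, straight from the rim (z = 48) to z = 82 mm, then a bullet nose up to this tip at z = 98 mm.
- pin_right (a point): Tip of the other guide pin, the same, at mould y = -92 mm.
- portion: Yellow baked omelette portion, 104 x 130 x 36 mm, loose, lying in the mould below its rim. Origin: centre of its underside.
- stand: Fixed sloping drain stand of steel rod, 155 x 182 mm on the table, 90 mm high at the back. Origin: centre of its foot, on the table. Two rods at y = +50 and -50 mm slope up at 27 degrees from its front (-x) to its back (+x); hooks at their lower ends, 22 mm high off the slope, hold the plate's lower long edge.
- top_plate: White plastic top plate, 124 (x) x 216 (y) x 12 mm, about 0.5 kg, loose, on the stand, leaning 27 degrees, its normal (z, towards the handle) leaning to the stand's front. Origin: centre of the underside that lands on the rim. 15 mm through holes at y = +92 and -92 mm for the pins. A 104 x 130 mm boss stands 4 mm out below the underside.
- plate_grip (a point): Middle of the plate's handle, 45 mm above the underside on the plate's normal; axes as the plate. The handle is a flat steel bar along y: 104 mm long, 14 mm thick (x), 18 mm high (z), with a leg at each end (y = +46 and -46 mm) and 24 mm free between bar and plate.
- keeper (a joint): Angle of the keeper, a cranked steel bar on an upright pivot at the mould's front. 0 = fully in, at its stop: the nose (45 mm long) points along mould +x, 2.5 mm over the plate. Grows to 2.4 as it swings out, clockwise from above; at 1.5 or more, as at the start, it is clear of the plate. Stays where left; 1 N at the peg moves it.
- keeper_pivot (a point): Point on the keeper's upright axis, at mould x = -77, y = 0, z = 66.5 mm.
- keeper_peg (a point): Middle of the keeper's red upright peg: 14 mm thick, from 70.5 to 108.5 mm above the table, this point at 92.5 mm. It stands 60 mm from the pivot, a quarter turn clockwise (from above) of the nose: at keeper = 0 at mould x = -77, y = -60 mm, at keeper = 1.57 at x = -137, y = 0 mm.
- jar: Bystander: spice jar with red lid, 45 mm thick, 106 mm high; origin under its centre. Leave it standing.
- shaker: Bystander: glass shaker with grey top, 44 mm thick, 90 mm high; origin under its centre. Leave it standing.
- measure: Bystander: metal measuring cup with a handle, 78 x 111 x 79 mm; origin under its centre. Leave it standing.
Not all that is in view belongs to the job. Leave any blue look-alike of the portion alone.

How it is judged (in metres and radians):
On the way:
1. the top plate lies flush and level on the mould, over both pins, with the keeper still swung out (z of top_plate in the frame of mould between 0.0455 and 0.0505 m and horizontal distance between top_plate and mould below 0.004 m and angle between top_plate's own z axis and vertical below 0.035 rad and angle between the y axis of top_plate and the y axis of mould, either way round below 0.05 rad and value of joint keeper above 1.2 rad), for 0.2 s.
At the end, for the whole second after the job is handed in: The top plate lies on the rim over both pins: height within 2.5 mm, level within 2 degrees, centred within 4 mm, square within 3 degrees, at rest; the keeper is within 0.17 rad (10 degrees) of its stop; the portion lies on the mould floor; jar, shaker and cup stand upright (z of top_plate in the frame of mould between 0.0455 and 0.0505 m and horizontal distance between top_plate and mould below 0.004 m and angle between top_plate's own z axis and vertical below 0.035 rad and angle between the y axis of top_plate and the y axis of mould, either way round below 0.05 rad and value of joint keeper below 0.17 rad and linear speed of top_plate below 0.01 m/s and z of portion in the frame of mould below 0.015 m and horizontal distance between portion and mould below 0.02 m and angle between each of jar, shaker, measure's own z axis and vertical below 0.2 rad); the robot touches nothing.
It fails at once if the plate is dropped or slammed onto the mould (it moves faster than 0.4 m/s within 55 mm of its seat) (distance between top_plate and mould below 0.103 m and linear speed of top_plate above 0.4 m/s).
It fails at once if the plate is pushed down over the pins more than 11 degrees out of level (horizontal distance between top_plate and mould below 0.03 m and z of top_plate in the frame of mould below 0.088 m and angle between top_plate's own z axis and vertical above 0.2 rad).
It fails at once if the jar is moved more than 40 mm (distance of jar from where it was at the start of the episode above 0.04 m).
It fails at once if the shaker is moved more than 40 mm (distance of shaker from where it was at the start of the episode above 0.04 m).
It fails at once if the cup is moved more than 40 mm (distance of measure from where it was at the start of the episode above 0.04 m).
It also fails if it takes over 54 s, if anything falls off the work surface, if the arm or the gripper's body presses on something with over 40 N, if the wrist force passes 120 N, or if a joint passes its speed limit or range.

## Robot

A 7-joint arm with a two-finger parallel gripper is mounted at the origin on a cart in front of the work surface, level with it; the furniture and walls round the work are solid. World frame = base frame: x ahead of the robot, y to its left, z up, the work surface at z = 0. Lengths are in mm, angles in rad, forces in N, time in s.
With the tool pointing down it reaches from about 400 to 875 mm from the base axis. Payload 4.4 kg.
Tool frame: the origin (TCP) lies on the centre line of the jaws, within the pads' length; the fingertips stand 19 mm ahead of it and the grasp point (between the pads) is the TCP; z points along the fingers, y is the line along which they close (so a half turn about z gives the same grasp; the last joint's range is limited). The gripper opens to 85 mm and grips with 20 to 120 N. Pads are 22 mm wide; open, the fingers measure 114 mm over their backs; the gripper's body (76 mm by 85 mm) begins 54 mm behind the grasp point. The pads swing forward as they close: fully open they stand 13 mm farther back than shut.
Start: joints at [1.174, 0.628, 0.038, 1.517, -0.027, 0.996, -0.02], TCP at [211.147, -614.764, 250.313] pointing down, gripper open.
Joint ranges: [-3.06, 3.06], [-0.37, 2.12], [-1.25, 1.32], [0.18, 2.47], [-1.1, 4.24], [0.23, 1.98], [-2.94, 2.94]. Speed limits (rad/s): [2.57, 2.57, 3.14, 3.14, 3.14, 3.14, 3.14].

## Interface

Orientations are given as [roll, pitch, yaw] about the fixed x, y, z axes, in that order (R = Rz(yaw) Ry(pitch) Rx(roll)).
In Python, from cell import ctrl, viewer, silhouettes gives the robot as it stands.
- The arm moves only by the shell command python3 -m creep 'ROWS'. ROWS is JSON, a list of rows, each an object with "jaw": the gripper command: -1 is shut, 1 is fully open, values between are in proportion; "xyz": the shift along the tool's x, y, z in mm, a list of three; "angular": the turn, a rotation vector about the tool's x, y, z in rad, a list of three. In form: [{"jaw": jaw, "xyz": [tx, ty, tz], "angular": [rx, ry, rz]}, ...]. A call has 1 to 12 rows; each row is the pose to reach, as a shift and turn from the pose commanded when the call began, along the tool's axes at that moment; what a row does not reach only later rows make up. A row lasts 1/8 s, in which the tool goes at most 62.5 mm and 10.7 degrees, less where a joint would pass 70% of its speed; a pose out of reach is approached as far as the arm can. A call with a gripper value outside its range is refused whole. The fingers move at their own pace and stop on an object; the grip force is fixed at half the most. Time passes only in rows, so rows that repeat a pose let the fingers close. It gives the time, the measured TCP pose, the force, the opening and the grip force at its end, in the units of the state.
- ctrl.read_state(): the state, without advancing time (a new reading comes with each control period).
- viewer.get_image(name): name is "side" or "top"; returns (picture, depth): 400x640x3 uint8, red, green, blue; 400x640 float32, mm along the optical axis (not along the pixel's ray), 0 where there is no reading.
- viewer.camera_model(name): a dict with "fx", "fy", "cx", "cy" (pixels), "T" (4x4, takes a point from camera to world coordinates). Camera axes: x right, y down, z forward; pixel columns grow to the right and rows downward; lengths in mm; the calibration is good to about 2 mm. A picture is of the moment at which its call begins. camera_model takes no time and is no camera call.
- ctrl.finish_job(): hands the job in; it is judged then, once.
Trained networks look in the newest picture that a camera, given by its name, has taken for a name from the list of things; names that differ only in an ending like _2 or _b are one class to them, and where a whole thing is asked for, a point or a joint stands for the part that bears it (a point fixed in the world has none). Each returns a list of dicts, best first, with "score" (0 to 1); they miss things now and then, are a little off and sometimes report something else, mostly with a low value. They report only what shows in the picture. A call takes as long as a camera call. They do not tell look-alikes from the thing itself.
- silhouettes(camera, target): "pixels" (400x640 bool, what is visible of it) and "xy" ([column, row] in pixels, amid what is visible of it).
The state is a dict: "clock": time; "qpos": joint angles; "qd": joint speeds; "tau": joint torques, N m; "eef_pos": TCP position; "tool_rot": TCP orientation; "force": force on the tool from outside, world axes, zero at the start; "torque": the same for the moment, N m; "width": finger opening in mm; "gripper_force": force on a finger pad.
Only numpy, scipy, OpenCV 4.12 (cv2) and the standard library are available. Lean on these libraries where they do the work, as an engineer would, in place of code of your own. Each camera call takes 0.05 s, during which the arm holds its last target. There are 200 camera calls.

## Working session

There is one attempt and no reset: what is moved stays moved. The work goes in short steps, Python scripts to look and compute and a shell command to move; the robot and the scene stay as the last step left them, time stands still between calls to the robot, and variables do not carry over. Pictures are saved under pics/ and viewed, at most 10 in all, crops included, and the job is handed in when it is done.

```bash
ls; mkdir -p pics; cat > h.py <<'E'
import numpy as np,cv2
from cell import ctrl,viewer,silhouettes
from scipy.spatial.transform import Rotation as R
def grab(n,save=None):
    im,d=viewer.get_image(n)
    if save: cv2.imwrite(save,im[:,:,::-1])
    return im,d
def pts(n,d,mask):
    m=viewer.camera_model(n); v,u=np.nonzero(mask&(d>0)); z=d[v,u]
    P=np.c_[(u-m["cx"])/m["fx"]*z,(v-m["cy"])/m["fy"]*z,z]
    T=np.array(m["T"]); return P@T[:3,:3].T+T[:3,3]
E
python3 - <<'E'
from h import *
for n in("side","top"):
    im,d=grab(n,f"pics/{n}0.png"); m=viewer.camera_model(n); print(n,m["fx"],np.round(m["T"],3).tolist())
    for t in("mould","portion","stand","top_plate","plate_grip","keeper","keeper_peg","pin_left","jar","shaker","measure"):
        for r in silhouettes(n,t)[:3]:
            if r["score"]<.2: continue
            p=pts(n,d,r["pixels"]); print(t,round(r["score"],2),np.round(r["xy"]),r["pixels"].sum(),np.median(p,0).round() if len(p) else None, p.min(0).round() if len(p) else "",p.max(0).round() if len(p) else "")
print(ctrl.read_state())
E
```

```text
pics
side 465.7705589030964 [[-0.999, -0.022, 0.05, 581.603], [-0.052, 0.64, -0.766, 846.229], [-0.015, -0.768, -0.64, 854.876], [0.0, 0.0, 0.0, 1.0]]
mould 0.67 [372. 233.] 1911 [544.  21.  45.] [ 424. -129.   -4.] [634. 108. 109.]
portion 0.68 [265. 190.] 659 [ 831. -174.   23.] [ 782. -234.    1.] [ 883. -131.   29.]
portion 0.62 [356. 224.] 1323 [564.  -6.  39.] [512. -75.  11.] [623.  59.  45.]
portion 0.49 [375. 228.] 2240 [546.  20.  45.] [ 401. -208.   -5.] [640. 108. 109.]
stand 0.62 [351. 184.] 579 [ 582. -197.   10.] [ 445. -415.   -6.] [ 630. -116.   95.]
top_plate 0.96 [367. 157.] 1730 [ 531. -232.   83.] [ 458. -516.   -3.] [ 597. -147.  116.]
top_plate 0.21 [373. 236.] 1826 [546.  22.  46.] [ 424. -141.   -4.] [634. 108. 109.]
plate_grip 0.63 [366. 154.] 1733 [ 531. -234.   83.] [ 468. -476.   -1.] [ 597. -147.  116.]
keeper 0.77 [397. 221.] 386 [462.  12.  70.] [ 404. -121.   -5.] [499.  28. 109.]
keeper_peg 0.87 [397. 218.] 347 [465.  14.  70.] [424. -91.  -5.] [499.  28. 109.]
pin_left 0.76 [374. 233.] 2228 [546.  20.  45.] [ 405. -208.   -6.] [642. 108. 109.]
jar 0
[... 2101 characters left out ...]
 -161.   92.]
{'clock': 1.2, 'qpos': array([ 1.17419304,  0.62836743,  0.03845282,  1.51738989, -0.0269897 ,
        0.99628006, -0.01999809]), 'qd': array([ 0.00109472, -0.00193493, -0.00056273, -0.00097843, -0.00048778,
       -0.00124332,  0.00044548]), 'tau': array([-6.76239615e-04, -5.63278592e+01,  1.22531265e+00, -1.93778837e+01,
        1.08768963e-02,  1.63473655e-03,  2.03093930e-05]), 'eef_pos': array([ 211.17942497, -614.76773252,  250.33692751]), 'tool_rot': array([ 3.14152157e+00, -5.84536396e-05,  3.30824195e-01]), 'force': array([-0.42060224, -0.15831444, -0.2572094 ]), 'torque': array([-0.01145198,  0.007334  ,  0.03140629]), 'gripper_force': 0.0, 'width': 85.53575601626632}
```

```bash
python3 - <<'E'
from h import *
a=cv2.imread("pics/top0.png")[60:360,100:500]
cv2.imwrite("pics/c1.png",cv2.resize(a,(800,600),interpolation=cv2.INTER_CUBIC))
E
```

```text
(no output)
```

View pics/c1.png

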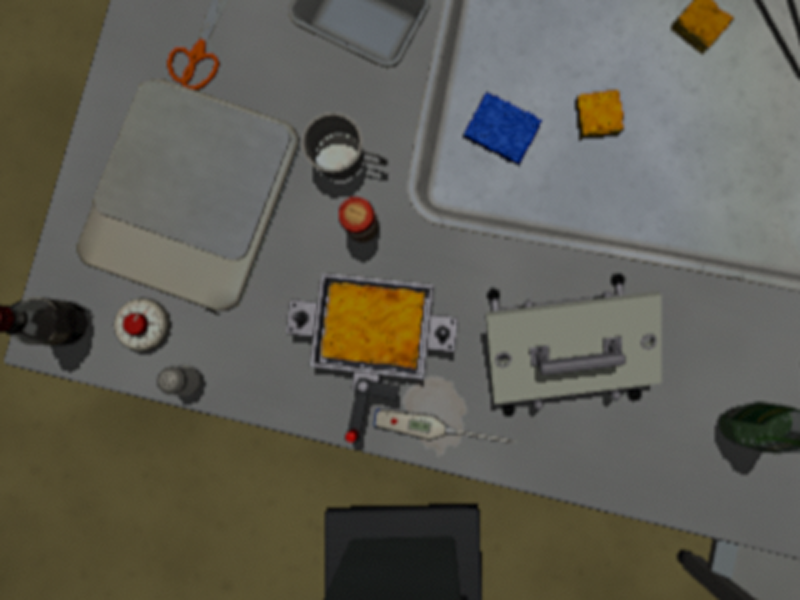

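View pics/side0.png

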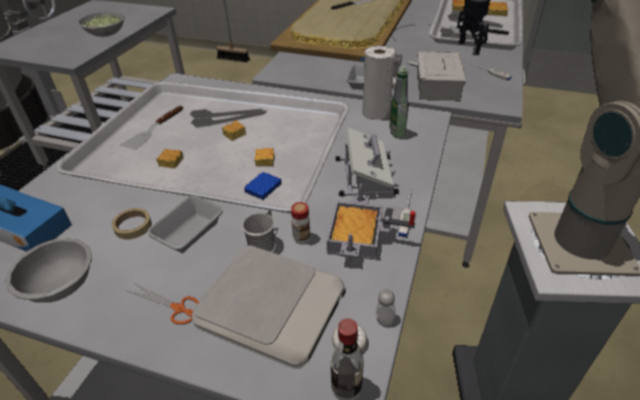

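Top crop: the mould is at crop (375,325), with pins at (300,318) and (443,333). The top plate is on its stand at (575,350), handle at (580,362). The keeper's red peg is at (352,436).

Things that could be mistaken for the plate are the white boards at (190,190) and (165,260), and the blue block at (503,127) for the portion. The plate I want is the one with a handle and two holes, at (575,350), and this crop confirms it.

```bash
python3 - <<'E'
from h import *
for n in("top","side"):
    im,d=grab(n); A=pts(n,d,np.ones(d.shape,bool)); col=im[d>0]
    # plate
    r=silhouettes(n,"top_plate")[0]; k=cv2.dilate(r["pixels"].astype(np.uint8),np.ones((5,5)))>0
    P=pts(n,d,k); best=None; rng=np.random.default_rng(0)
    for _ in range(400):
        a,b,c=P[rng.choice(len(P),3,False)]; nn=np.cross(b-a,c-a); l=np.linalg.norm(nn)
        if l<500: continue
        nn/=l; nn*=np.sign(nn[2]); 
        if nn[2]<.8 or nn[2]>.96: continue
        s=(abs((P-a)@nn)<3).sum()
        if best is None or s>best[0]: best=(s,nn,a)
    s,nn,a=best
    for _ in range(3):
        I=P[abs((P-a)@nn)<4]; a=I.mean(0); nn=np.linalg.svd(I-a)[2][2]; nn*=np.sign(nn[2])
    ex=np.cross([0,0,1],nn); ex/=np.linalg.norm(ex); ey=np.cross(nn,ex) # ex horizontal (long), ey upslope
    Q=np.c_[(I-a)@ex,(I-a)@ey]; 
    # keep the largest cluster only
    rect=cv2.minAreaRect(Q.astype(np.float32)); 
    print(n,"plate normal",nn.round(3),"tilt",np.degrees(np.arccos(nn[2])).round(1),"long",ex.round(3),np.degrees(np.arctan2(ex[1],ex[0])).round(1),"rect",rect)
    print(" pct long",np.percentile(Q[:,0],[.5,99.5]).round(1),"up",np.percentile(Q[:,1],[.5,99.5]).round(1))
    c=a+ex*np.percentile(Q[:,0],[.5,99.5]).mean()+ey*np.percentile(Q[:,1],[.5,99.5]).mean()
    print(" topcentre",c.round(1)," grip est",(c+nn*33).round(1))
    h=(P-a)@nn; H=P[(h>33)&(h<50)]; 
    print(" handle",len(H),H.mean(0).round(1),"h",np.percentile(h,[98,99.5]).round(1))
    q=np.c_[(H-a)@ex,(H-a)@ey]; print("  ",cv2.minAreaRect(q.astype(np.float32)), (a+ex*np.median(q[:,0])+ey*np.median(q[:,1])+nn*33).round(1))
    # mould rim
    M=A[(abs(A[:,0]-564)<130)&(abs(A[:,1]+6)<125)]
    for lo,hi in((45,52),):
        S=M[(M[:,2]>lo)&(M[:,2]<hi)&(M[:,0]>495)]
        print(" rim",len(S),cv2.minAreaRect(S[:,:2].astype(np.float32)),S[:,2].mean())
    for s_ in(1,-1):
        S=M[(M[:,2]>62)&(M[:,0]>520)&(s_*(M[:,1]+6)>70)]
        print(" pin",s_,len(S),S.mean(0).round(1),S.max(0).round(1),S.min(0).round(1))
    K=M[(M[:,2]>62)&(M[:,0]<505)]; print(" keeper",len(K),K.mean(0).round(1)); 
    pk=K[K[:,2]>90]; print(" peg",len(pk),pk.mean(0).round(1),pk.min(0).round(1),pk.max(0).round(1))
E
```

```text
top plate normal [-0.45  -0.043  0.892] tilt 26.9 long [ 0.095 -0.995  0.   ] -84.5 rect ((0.602203369140625, -5.425392150878906), (214.7101593017578, 130.7472381591797), 0.23463046550750732)
 pct long [-105.8  107.1] up [-66.4  58.3]
 topcentre [ 524.5 -262.5   76.3]  grip est [ 509.6 -263.9  105.7]
 handle 262 [ 508.4 -264.5  113.3] h [41.7 43.4]
   ((1.0612297058105469, -3.131074905395508), (102.41019439697266, 15.33432388305664), 0.5483748316764832) [ 512.3 -263.8  107.1]
 rim 841 ((564.9924926757812, -5.1199951171875), (193.5092315673828, 183.81167602539062), 41.45378112792969) 48.40671204659596
 pin 1 23 [574.   83.1  87.4] [578.5  88.6 100.6] [568.9  79.   65.1]
 pin -1 19 [550.3 -96.7  90.6] [556.4 -92.3  98.7] [ 546.2 -102.4   75.7]
 keeper 278 [470.7  -2.3  71.4]
 peg 1 [434.5  18.2  90.7] [434.5  18.2  90.7] [434.5  18.2  90.7]
side plate normal [-0.45  -0.042  0.892] tilt 26.8 long [ 0.093 -0.996  0.   ] -84.7 rect ((17.013092041015625, -7.879310607910156), (221.76480102539062, 134.17710876464844), 0.1802554428577423)
 pct long [-92.9 124.6] up [-69.   58.3]
 topcentre [ 528.2 -261.4   74.2]  grip est [ 513.3 -262.8  103.7]
 handle 123 [ 512.7 -257.2  110.9] h [41.4 43.1]
   ((15.619842529296875, -4.245660781860352), (105.43543243408203, 16.27398109436035), 0.1991673856973648) [ 516.7 -256.6  105.6]
 rim 590 ((566.2523803710938, -4.5047149658203125), (211.21722412109375, 173.33534240722656), 54.8494758605957) 47.21800616204793
 pin 1 58 [578.8  89.4  80. ] [583.5  93.3  98.2] [573.8  84.2  62.2]
 pin -1 52 [554.8 -93.4  78.7] [560.4 -88.3  98.3] [549.4 -99.7  62.2]
 keeper 278 [468.8   5.3  71.4]
 peg 18 [436.3  20.5  99.5] [434.4  12.1  90.2] [439.1  25.  106.4]
```

```bash
cat >> h.py <<'E'
def plate_axes(tilt_deg,yaw_deg):
    return (R.from_euler('z',yaw_deg,degrees=True)*R.from_euler('y',-tilt_deg,degrees=True))
def tool_for(pl): # tool y along plate x, tool z = -plate z, tool x = plate y
    m=pl.as_matrix(); return R.from_matrix(np.c_[m[:,1],m[:,0],-m[:,2]])
def rel(xyz,rot,p0=None,r0=None):
    s=ctrl.read_state(); p0=s["eef_pos"] if p0 is None else p0; r0=R.from_euler('xyz',s["tool_rot"]) if r0 is None else r0
    return r0.inv().apply(np.array(xyz)-p0).round(1).tolist(),(r0.inv()*rot).as_rotvec().round(4).tolist()
E
python3 - <<'E'
from h import *
im,d=viewer.get_image("top"); A=pts("top",d,np.ones(d.shape,bool))
S=A[(A[:,1]<-390)&(A[:,2]>40)&(A[:,0]>300)]; print(len(S),S.min(0),S.max(0),S.mean(0))
im,d=viewer.get_image("side"); A=pts("side",d,np.ones(d.shape,bool))
S=A[(A[:,1]<-340)&(A[:,1]>-800)&(A[:,2]>40)&(A[:,0]>300)&(A[:,0]<800)]; print(len(S),S.min(0),S.max(0),S.mean(0))
S=S[S[:,2]>150];print(S.min(0),S.max(0))
g=np.array([513.5,-263,106]); pl=plate_axes(26.9,5.4); n=pl.apply([0,0,1]); t=tool_for(pl); print(n,t.as_euler('xyz'))
print(rel((340,-440,250),t)); print(rel(g+100*n,t)); 
E
```

```text
7826 [ 300.05701253 -921.16749224   40.00107911] [1161.22705938 -394.91829144  241.26252063] [ 496.24324783 -652.67732159  132.06178899]
3192 [ 300.05668979 -799.56032051   40.02724936] [ 795.41105341 -340.19385703  238.51710257] [ 468.90209842 -568.47416476  133.12058976]
[ 409.54555196 -686.09442271  150.07969854] [ 543.46119205 -466.6828034   238.51710257]
[-0.45042679 -0.04257787  0.89179753] [2.67209908e+00 2.22044605e-16 1.66504411e+00]
([178.6, -123.4, 0.3], [-0.3972, 0.3128, -1.3082])
([356.2, -245.1, 55.2], [-0.3972, 0.3128, -1.3082])
```

```bash
python3 -m creep '[{"jaw":1,"xyz":[60,-40,-40],"angular":[-0.05,0.04,-0.16]},{"jaw":1,"xyz":[110,-75,-50],"angular":[-0.1,0.08,-0.33]},{"jaw":1,"xyz":[160,-110,-50],"angular":[-0.15,0.12,-0.49]},{"jaw":1,"xyz":[210,-145,-50],"angular":[-0.2,0.16,-0.65]},{"jaw":1,"xyz":[260,-180,-40],"angular":[-0.25,0.2,-0.82]},{"jaw":1,"xyz":[300,-205,-20],"angular":[-0.3,0.235,-0.98]},{"jaw":1,"xyz":[330,-228,10],"angular":[-0.35,0.275,-1.15]},{"jaw":1,"xyz":[356,-245,35],"angular":[-0.397,0.313,-1.308]},{"jaw":1,"xyz":[356,-245,55],"angular":[-0.397,0.313,-1.308]},{"jaw":1,"xyz":[356,-245,55],"angular":[-0.397,0.313,-1.308]},{"jaw":1,"xyz":[356,-245,55],"angular":[-0.397,0.313,-1.308]},{"jaw":1,"xyz":[356,-245,55],"angular":[-0.397,0.313,-1.308]}]'
python3 - <<'E'
from h import *
im,d=grab("top"); im2,d2=grab("side")
cv2.imwrite("pics/c2.png",np.hstack([cv2.resize(im[160:320,280:440],(400,400)),cv2.resize(im2[80:240,280:440],(400,400))])[:,:,::-1])
g=np.array([513.5,-263,106]); pl=plate_axes(26.9,5.4); t=tool_for(pl); s=ctrl.read_state();print(s["eef_pos"],s["tool_rot"],s["qpos"].round(2)); print(rel(g,t))
E
```

```text
clock: 3.0
eef_pos: [468.1, -266.9, 194.7]
tool_rot: [2.674, -0.002, 1.664]
force: [-0.2, 0.1, -0.4]
width: 85.7
gripper_force: 0.0
[ 468.56048658 -267.32849241  195.62103903] [ 2.67186791e+00 -1.07773480e-03  1.66388620e+00] [ 0.82  0.48 -0.22  2.2  -1.08  0.23  1.77]
([0.0, -0.3, 100.4], [0.0002, -0.0004, -0.0015])
```

View pics/c2.png

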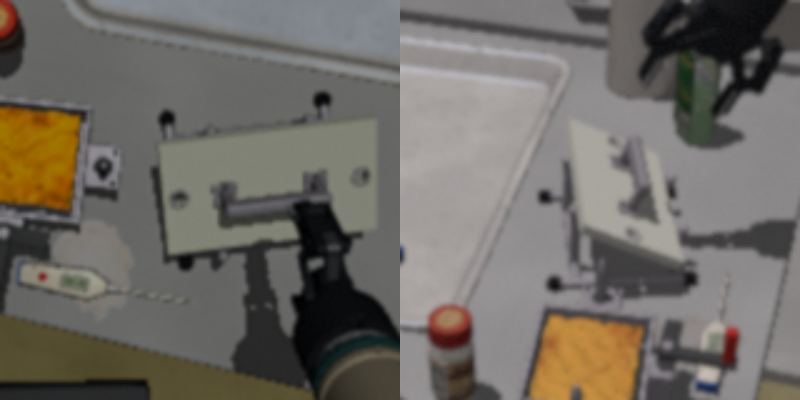

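The gripper is above the handle, in line with it, with the bar at left crop (265,207). Approach along the plate normal.

```bash
python3 -m creep '[{"jaw":1,"xyz":[0,0,25],"angular":[0,0,0]},{"jaw":1,"xyz":[0,0,50],"angular":[0,0,0]},{"jaw":1,"xyz":[0,0,60],"angular":[0,0,0]},{"jaw":1,"xyz":[0,0,60],"angular":[0,0,0]},{"jaw":1,"xyz":[0,0,60],"angular":[0,0,0]}]'
python3 - <<'E'
from h import *
g=np.array([513.5,-263,106]); pl=plate_axes(26.9,5.4); t=tool_for(pl); s=ctrl.read_state();print(s["eef_pos"],s["tool_rot"],s["qpos"].round(2)); print(rel(g,t))
im,d=grab("side"); cv2.imwrite("pics/c3.png",cv2.resize(im[90:210,290:450],(800,600),interpolation=cv2.INTER_CUBIC)[:,:,::-1])
E
```

```text
clock: 3.72
eef_pos: [500.7, -275.3, 158.4]
tool_rot: [2.695, -0.02, 1.674]
force: [0.3, -0.5, 0.2]
width: 85.3
gripper_force: 0.0
[ 500.6649202  -275.2817503   158.38058478] [ 2.69528069 -0.02015417  1.67418016] [ 0.75  0.58 -0.18  2.13 -1.1   0.23  1.77]
([9.8, -10.0, 53.5], [-0.0233, -0.0221, -0.0007])
```

View pics/c3.png

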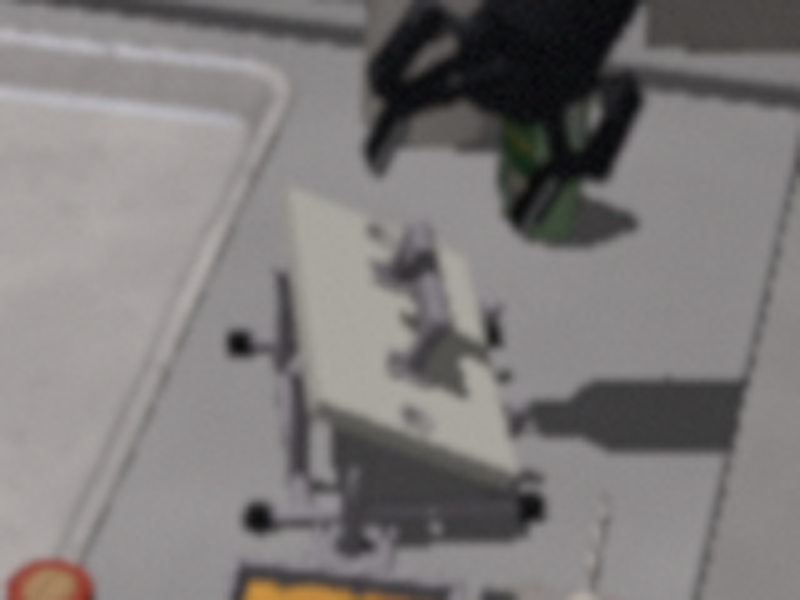

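```bash
cat > kin.py <<'E'
import numpy as np
from scipy.spatial.transform import Rotation as R
from scipy.optimize import least_squares
LO=np.array([-3.06,-.37,-1.25,.18,-1.1,.23,-2.94]);HI=np.array([3.06,2.12,1.32,2.47,4.24,1.98,2.94])
def fk(q,p,sg):
    yaw0,d1,d3,d5,d7,y7,a3,a5=p
    Z=lambda a:R.from_euler('z',a); Y=lambda a:R.from_euler('y',a)
    r=Z(yaw0+q[0]); x=np.array([0,0,d1]); r=r*Y(sg*q[1])
    r=r*Z(q[2]); x=x+r.apply([a3,0,d3]); r=r*Y(sg*q[3]); x=x+r.apply([-a3+0*a5,0,0]); r=r*Z(q[4]); x=x+r.apply([0,0,d5]); r=r*Y(sg*q[5]); x=x+r.apply([a5,0,0])
    r=r*Z(q[6]); x=x+r.apply([0,0,d7]); r=r*Z(y7); return x,r
E
cat > data.py <<'E'
D=[([1.17419304,0.62836743,0.03845282,1.51738989,-0.0269897,0.99628006,-0.01999809],[211.179,-614.768,250.337],[3.1415,-5.8e-5,.330824]),
]
E
python3 -m creep '[{"jaw":1,"xyz":[0,0,-60],"angular":[0,0,0]},{"jaw":1,"xyz":[0,0,-60],"angular":[0,0,0]},{"jaw":1,"xyz":[0,0,-60],"angular":[0,0,0]}]'
python3 - <<'E'
from h import *
s=ctrl.read_state()
open("data.py","a").write(f"D.append(({s['qpos'].tolist()},{s['eef_pos'].tolist()},{s['tool_rot'].tolist()}))\n")
from data import D
D.append(([ 0.75,0.58,-0.18,2.13,-1.1,0.23,1.77],[500.66,-275.28,158.38],[2.69528,-.02015,1.67418])); 
D.append(([ 0.82,0.48,-0.22,2.2,-1.08,0.23,1.77],[468.56,-267.33,195.6],[2.67187,-.00108,1.66389]))
from kin import *
W=[1,1,.02,.02]
def res(p,sg):
    o=[]
    for (q,x,e),w in zip(D,W):
        X,r=fk(q,p,sg); o+=list((X-x)*w); o+=list(500*w*(R.from_euler('xyz',e).inv()*r).as_rotvec())
    return o
best=None
for sg in(1,-1):
  for y0 in(-2.4,.74):
    for y7 in(0,1.57,3.14,-1.57):
        f=least_squares(res,[y0,300,400,400,200,y7,0,0],args=(sg,))
        print(sg,y0,y7,round(f.cost,2),f.x.round(3))
E
```

```text
clock: 4.15
eef_pos: [475.6, -278.6, 212.7]
tool_rot: [2.694, -0.019, 1.675]
force: [-0.3, -0.2, -0.7]
width: 85.5
gripper_force: 0.0
1 -2.4 0 439998.64 [-3.3700000e-01 -4.4613077e+04  1.1534433e+04 -8.7666290e+03
 -2.8443872e+04  2.4060000e+00  9.2358960e+03  1.2243244e+04]
1 -2.4 1.57 439998.64 [-3.3700000e-01 -4.4613054e+04  1.1534427e+04 -8.7666250e+03
 -2.8443858e+04  2.4060000e+00  9.2358920e+03  1.2243239e+04]
1 -2.4 3.14 790573.09 [-5.1200000e+00  2.4370875e+04 -6.7734490e+03  4.5561030e+03
  1.5030877e+04  6.8400000e-01 -4.5066460e+03 -5.6705330e+03]
1 -2.4 -1.57 790573.09 [-5.1200000e+00  2.4370951e+04 -6.7734690e+03  4.5561180e+03
  1.5030926e+04 -5.5990000e+00 -4.5066610e+03 -5.6705540e+03]
1 0.74 0 790573.09 [ 1.1640000e+00  2.4369378e+04 -6.7730620e+03  4.5558080e+03
  1.5029932e+04  6.8400000e-01 -4.5063390e+03 -5.6701280e+03]
1 0.74 1.57 790573.09 [ 1.1640000e+00  2.4369379e+04 -6.7730620e+03  4.5558080e+03
  1.5029932e+04  6.8400000e-01 -4.5063390e+03 -5.6701280e+03]
1 0.74 3.14 439998.64 [-3.3700000e-01 -4.4609385e+04  1.1533412e+04 -8.7659410e+03
 -2.8441555e+04  2
[... 653 characters left out ...]
9780000e+00  2.4369367e+04 -6.7730590e+03  4.5558050e+03
  1.5029925e+04 -2.4580000e+00  4.5063370e+03  5.6701240e+03]
-1 0.74 0 790573.09 [-1.9780000e+00  2.4370881e+04 -6.7734510e+03  4.5561040e+03
  1.5030881e+04 -2.4580000e+00  4.5066470e+03  5.6705340e+03]
-1 0.74 1.57 790573.09 [-1.9780000e+00  2.4370952e+04 -6.7734690e+03  4.5561180e+03
  1.5030926e+04 -2.4580000e+00  4.5066610e+03  5.6705540e+03]
-1 0.74 3.14 439998.64 [ 2.8040000e+00 -4.4613093e+04  1.1534437e+04 -8.7666320e+03
 -2.8443882e+04  5.5480000e+00 -9.2358990e+03 -1.2243248e+04]
-1 0.74 -1.57 439998.64 [ 2.8040000e+00 -4.4613054e+04  1.1534427e+04 -8.7666250e+03
 -2.8443858e+04 -7.3500000e-01 -9.2358920e+03 -1.2243239e+04]
```

```bash
cat > kin.py <<'E'
import numpy as np, itertools
from scipy.spatial.transform import Rotation as R
from scipy.optimize import least_squares
LO=np.array([-3.06,-.37,-1.25,.18,-1.1,.23,-2.94]);HI=np.array([3.06,2.12,1.32,2.47,4.24,1.98,2.94])
Z=lambda a:R.from_euler('z',a); Y=lambda a:R.from_euler('y',a)
def fk(q,p,s):
    yaw0,d1,d3,d5,d7,y7,a3,a5=p; q=np.array(q)*s
    r=Z(yaw0+q[0])*Y(q[1]); x=np.array([0,0,d1])
    r=r*Z(q[2]); x=x+r.apply([a3,0,d3]); r=r*Y(q[3]); x=x+r.apply([-a3,0,0]); r=r*Z(q[4]); x=x+r.apply([0,0,d5]); r=r*Y(q[5]); x=x+r.apply([a5,0,0])
    r=r*Z(q[6]); x=x+r.apply([0,0,d7]); return x,r*Z(y7)
E
python3 - <<'E'
from kin import *
from data import D
D.append(([ 0.75,0.58,-0.18,2.13,-1.1,0.23,1.77],[500.66,-275.28,158.38],[2.69528,-.02015,1.67418])); 
D.append(([ 0.82,0.48,-0.22,2.2,-1.08,0.23,1.77],[468.56,-267.33,195.6],[2.67187,-.00108,1.66389]))
W=[1,1,.3,.3]
def ro(v,s):
    o=[]
    for (q,x,e),w in zip(D,W): o+=list(w*(R.from_euler('xyz',e).inv()*fk(q,[v[0],0,0,0,0,v[1],0,0],s)[1]).as_rotvec())
    return o
L=[]
for s in itertools.product((1,-1),repeat=7):
    for y0 in(0,1.57,3.14,-1.57):
      for y7 in(0,1.57,3.14,-1.57):
        f=least_squares(ro,[y0,y7],args=(s,)); L.append((f.cost,s,tuple(f.x.round(3))))
L.sort()
for l in L[:6]: print(l)
def res(p,s):
    o=[]
    for (q,x,e),w in zip(D,W):
        X,r=fk(q,p,s); o+=list((X-x)*w); o+=list(500*w*(R.from_euler('xyz',e).inv()*r).as_rotvec())
    return o
for l in L[:4]:
    f=least_squares(res,[l[2][0],300,400,400,200,l[2][1],0,0],args=(l[1],)); print(l[1],f.cost,f.x.round(4).tolist(),np.round(f.fun,1))
E
```

```text
Still running in the background as job /tmp/bash_jobs.1000/080e1a920b0a (pid 657). You'll get a notice when it ends.
```

```bash
kill -- -$(cat /tmp/bash_jobs.1000/080e1a920b0a/pid); cat /tmp/bash_jobs.1000/080e1a920b0a/stdout
cat > fit.py <<'E'
from kin import *
from data import D
D.append(([ 0.75,0.58,-0.18,2.13,-1.1,0.23,1.77],[500.66,-275.28,158.38],[2.69528,-.02015,1.67418])); 
D.append(([ 0.82,0.48,-0.22,2.2,-1.08,0.23,1.77],[468.56,-267.33,195.6],[2.67187,-.00108,1.66389]))
W=[1,1,.3,.3]
L=[]
E=[R.from_euler('xyz',d[2]).inv() for d in D]
for s in itertools.product((1,-1),repeat=7):
    if s[1]<0: continue
    for y0 in(0,1.5708,3.1416,-1.5708):
        # residual rotation should be the same Z(y7) for all
        rr=[e*fk(d[0],[y0,0,0,0,0,0,0,0],s)[1] for e,d in zip(E,D)]
        c=sum((rr[0].inv()*r).magnitude() for r in rr[1:]); L.append((c,s,y0,-rr[0].as_rotvec().round(3)))
L.sort(key=lambda l:l[0])
for l in L[:5]: print(l)
def res(p,s):
    o=[]
    for (q,x,e),w,Ei in zip(D,W,E):
        X,r=fk(q,p,s); o+=list((X-x)*w); o+=list(500*w*(Ei*r).as_rotvec())
    return o
for l in L[:2]:
    f=least_squares(res,[l[2],300,400,400,200,l[3][2],0,0],args=(l[1],),max_nfev=40); print(l[1],f.cost,f.x.round(4).tolist(),np.round(f.fun,1))
E
time timeout 100 env OMP_NUM_THREADS=1 python3 fit.py
```

```text
(0.012961176113575482, (-1, 1, -1, 1, -1, 1, -1), 0, array([-0.   , -0.   ,  1.571]))
(1.0089180881531672, (-1, 1, 1, 1, -1, 1, -1), 0, array([ 0.033, -0.038,  1.633]))
(1.3461362732895084, (-1, 1, -1, -1, -1, -1, -1), -1.5708, array([-0.083, -1.254, -0.   ]))
(1.6632991898806386, (-1, 1, 1, 1, -1, 1, -1), 1.5708, array([ 0.005,  0.07 , -3.079]))
(1.914388839673873, (-1, 1, -1, 1, -1, 1, -1), 1.5708, array([-0.   ,  0.   , -3.142]))
(-1, 1, -1, 1, -1, 1, -1) 51.55153034023191 [-0.0363, 406.5519, 531.5332, 394.4959, 368.1251, 1.5367, -14.2124, -25.7608] [ 3.2  1.1  0.2  0.  -0.   1.1  0.4 -0.1 -0.8 -0.2 -7.8 -0.7 -0.9  1.1
  1.4 -0.4 -2.6 -0.4 -0.2 -1.   0.8 -0.  -3.7 -1. ]
(-1, 1, 1, 1, -1, 1, -1) 5767.834485956478 [-0.0338, -702.4711, 852.082, 198.5759, -330.5442, 1.5494, 175.9336, 256.3423] [ 14.5   5.8   3.3   0.9  22.6 -24.9 -14.5   9.9   4.6  -1.7  -4.1   1.3
  17.1 -25.1 -16.1  21.7 -39.1  34.    3.6 -25.1 -10.1  25.1 -46.   44.5]
real	0m1.997s
user	0m1.550s
sys	0m0.229s
```

```bash
cat >> fit.py <<'E'
print("----")
s=np.array(L[0][1])
# linear: x = R1*(0,0,d1)+ R(q1q2)*o2 + R(..q3)*o3+...
def cols(q):
    q=np.array(q)*s; fs=[]; r=R.identity()
    for i in range(7):
        r=r*(Z(q[i]) if i%2==0 else Y(q[i])); fs.append(r.as_matrix())
    return fs
def A(q,use): 
    F=cols(q); return np.column_stack([F[i][:,j] for i,j in use])
for use in ([(0,2),(2,2),(4,2),(6,2)],[(0,2),(2,2),(4,2),(6,2),(5,0)],[(0,2),(2,2),(4,2),(6,2),(2,0)],[(0,2),(2,2),(4,2),(6,2),(2,0),(3,0)],[(0,2),(2,2),(4,2),(6,2),(0,1),(2,1)]):
    M=np.vstack([A(d[0],use)*w for d,w in zip(D,W)]); b=np.hstack([np.array(d[1])*w for d,w in zip(D,W)])
    x,*_=np.linalg.lstsq(M,b,rcond=None); print(use,x.round(1),(M@x-b).round(1))
E
python3 fit.py | sed -n '/----/,$p'
```

```text
----
[(0, 2), (2, 2), (4, 2), (6, 2)] [242.5 591.6 368.7 271.4] [29.6  3.3 -1.  -2.1 13.5  0.6  0.3  2.9  0.7 -1.3  1.8  0.9]
[(0, 2), (2, 2), (4, 2), (6, 2), (5, 0)] [427.5 480.3 377.8 358.  -48.7] [23.6 10.8  2.4  1.4 -2.1 -2.6 -1.9  2.   0.9 -0.1 -1.1 -0. ]
[(0, 2), (2, 2), (4, 2), (6, 2), (2, 0)] [397.9 431.7 369.6 233.8 104.9] [22.5  9.5  0.5 -0.1 -3.7 -0.7 -0.9  6.5  0.1  2.2  2.3  0.6]
[(0, 2), (2, 2), (4, 2), (6, 2), (2, 0), (3, 0)] [442.8 406.9 378.  234.  123.5  12.3] [21.9  8.4 -0.5 -0.5 -3.5  0.  -1.4  8.5  0.5  2.6  3.7  1. ]
[(0, 2), (2, 2), (4, 2), (6, 2), (0, 1), (2, 1)] [339.1 556.8 383.5 331.  -16.2 -11.8] [ 0.   0.1  0.1 -0.  -0.  -0.3  0.3  0.7  0.5 -0.2 -1.1  0.4]
```

```bash
cat > ik.py <<'E'
from kin import *
S=np.array([-1,1,-1,1,-1,1,-1]); LEN=[339.1,556.8,383.5,331.,-16.2,-11.8]
def FK(q):
    q=np.array(q)*S; r=np.eye(3); x=np.zeros(3)
    for i in range(7):
        c,s=np.cos(q[i]),np.sin(q[i]); r=r@(np.array([[c,-s,0],[s,c,0],[0,0,1]]) if i%2==0 else np.array([[c,0,s],[0,1,0],[-s,0,c]]))
        if i==0:x=x+r@[0,LEN[4],LEN[0]]
        if i==2:x=x+r@[0,LEN[5],LEN[1]]
        if i==4:x=x+r@[0,0,LEN[2]]
        if i==6:x=x+r@[0,0,LEN[3]]
    return x,r@np.array([[0,-1,0],[1,0,0],[0,0,1.]])
def IK(xyz,rot,seed,wc=.02):
    M=rot.as_matrix(); mid=(LO+HI)/2; half=(HI-LO)/2
    def f(q):
        x,r=FK(q); e=M.T@r; return np.r_[(x-xyz)/10,20*np.array([e[2,1]-e[1,2],e[0,2]-e[2,0],e[1,0]-e[0,1]]),wc*np.maximum(abs(q-mid)/half-.8,0)*10]
    s=least_squares(f,np.clip(seed,LO+1e-3,HI-1e-3),bounds=(LO,HI),max_nfev=80)
    x,r=FK(s.x); return s.x,np.linalg.norm(x-xyz),np.arccos(np.clip((np.trace(M.T@r)-1)/2,-1,1)),min((s.x-LO).min(),(HI-s.x).min())
E
timeout 400 env OMP_NUM_THREADS=1 python3 - <<'E'
from h import *
from ik import *
print(FK([1.17419304,0.62836743,0.03845282,1.51738989,-0.0269897,0.99628006,-0.01999809]))
g=np.array([513.5,-263,106]); pl=plate_axes(26.9,5.4); n=pl.apply([0,0,1]); rng=np.random.default_rng(1)
ml=plate_axes(0,-7.5); m=np.array([564.5,-6.5,93])
q0=ctrl.read_state()["qpos"]
for k in(0,1):
  for ph in(-.6,-.4,-.2,0,.2,.4,.6):
    post=R.from_euler('y',ph)*R.from_euler('z',np.pi*k)
    o=[]
    for x,r in((g,tool_for(pl)*post),(g+n*60,tool_for(pl)*post),(m,tool_for(ml)*post)):
        b=None
        for t in range(10):
            sd=q0 if t==0 else rng.uniform(LO,HI)
            a=IK(x,r,sd)
            if a[1]<1 and a[2]<.01 and (b is None or a[3]>b[3]): b=a
        o.append("%s m=%.2f"%(b[0].round(2).tolist(),b[3]) if b else "none")
    print(k,ph,o,flush=True)
E
```

```text
(array([ 211.15229648, -614.71786401,  250.42963201]), array([[ 9.45774949e-01,  3.24822627e-01,  7.83741307e-05],
       [ 3.24822632e-01, -9.45774950e-01, -4.82344600e-05],
       [ 5.84566455e-05,  7.10766353e-05, -9.99999996e-01]]))
0 -0.6 ['[0.58, 0.87, -0.62, 2.37, 2.16, 1.09, -1.92] m=0.10', '[0.65, 0.74, -0.7, 2.42, 2.08, 1.04, -1.84] m=0.05', '[-0.31, 0.87, -0.05, 1.75, 0.7, 0.96, -1.02] m=0.72']
0 -0.4 ['[0.79, 0.82, -0.71, 2.34, 2.23, 0.83, -1.77] m=0.13', '[0.92, 0.71, -0.85, 2.37, 2.08, 0.79, -1.63] m=0.10', '[-0.35, 0.8, 0.15, 1.82, 0.41, 0.72, -0.7] m=0.49']
0 -0.2 ['[1.01, 0.83, -0.82, 2.26, 2.15, 0.57, -1.51] m=0.21', 'none', '[-0.53, 0.84, 0.63, 1.87, -0.45, 0.62, 0.17] m=0.39']
0 0 ['[1.2, 0.9, -0.96, 2.16, 1.73, 0.4, -0.95] m=0.17', '[1.3, 0.79, -1.04, 2.18, 1.44, 0.38, -0.69] m=0.15', '[0.42, 0.85, -0.74, 1.87, 0.82, 0.76, -0.92] m=0.51']
0 0.2 ['[1.31, 0.99, -1.03, 2.03, 1.03, 0.39, -0.15] m=0.16', '[1.36, 0.85, -1.02, 2.05, 0.68, 0.38, 0.16] m=0.15', '[0.57, 0.88, -0.81, 1.88, 0.69, 0.65, -0.71] m=0.42']
0 0.4 ['[1.03, 0.84, -0.43, 1.9, -0.59, 0.53, 1.45] m=0.3
[... 631 characters left out ...]
] m=0.18', '[-0.66, 0.95, 0.89, 1.88, -0.76, 0.74, -2.68] m=0.26']
1 0 ['[1.2, 0.9, -0.96, 2.16, 1.73, 0.41, 2.19] m=0.18', '[1.3, 0.79, -1.04, 2.18, 1.45, 0.38, 2.45] m=0.15', '[-0.42, 0.82, 0.62, 1.9, -0.76, 0.67, -2.6] m=0.34']
1 0.2 ['[0.93, 0.76, -0.37, 2.04, -0.89, 0.29, -1.47] m=0.06', 'none', '[0.59, 0.9, -0.84, 1.88, 0.72, 0.67, 2.4] m=0.41']
1 0.4 ['[0.99, 0.83, -0.37, 1.9, -0.68, 0.56, -1.62] m=0.33', '[1.02, 0.72, -0.35, 1.93, -0.66, 0.65, -1.64] m=0.42', '[0.23, 0.77, -0.06, 1.89, -0.66, 0.61, -2.51] m=0.38']
1 0.6 ['[1.28, 1.07, -0.85, 1.73, -0.0, 0.72, -2.19] m=0.40', '[1.29, 0.93, -0.77, 1.77, -0.19, 0.8, -2.05] m=0.48', '[0.49, 0.85, -0.32, 1.87, -0.63, 0.63, -2.46] m=0.40']
```

```bash
python3 - <<'E'
from h import *
g=np.array([513.5,-263,106]); pl=plate_axes(26.9,5.4); n=pl.apply([0,0,1]); t=tool_for(pl)*R.from_euler('y',.4); print(rel(g+90*n,t))
E
```

```text
([11.5, -12.8, 23.4], [-0.0222, 0.378, -0.004])
```

```bash
python3 -m creep '[{"jaw":1,"xyz":[4,-4,5],"angular":[-0.01,0.13,0]},{"jaw":1,"xyz":[8,-8,12],"angular":[-0.015,0.26,0]},{"jaw":1,"xyz":[11.5,-12.8,23.4],"angular":[-0.022,0.378,-0.004]},{"jaw":1,"xyz":[11.5,-12.8,23.4],"angular":[-0.022,0.378,-0.004]},{"jaw":1,"xyz":[11.5,-12.8,23.4],"angular":[-0.022,0.378,-0.004]},{"jaw":1,"xyz":[11.5,-12.8,23.4],"angular":[-0.022,0.378,-0.004]}]'
python3 - <<'E'
from h import *
g=np.array([513.5,-263,106]); pl=plate_axes(26.9,5.4); n=pl.apply([0,0,1]); t=tool_for(pl)*R.from_euler('y',.4); print(rel(g+40*n,t),rel(g,t),ctrl.read_state()["qpos"].round(2))
E
```

```text
clock: 4.9
eef_pos: [473.0, -266.0, 186.5]
tool_rot: [2.639, -0.355, 1.855]
force: [0.0, 0.6, 0.4]
width: 85.6
gripper_force: 0.0
([-20.2, -0.2, 45.8], [-0.0008, -0.0002, 0.0005]) ([-35.8, -0.2, 82.7], [-0.0008, -0.0002, 0.0005]) [ 0.82  0.64 -0.01  1.95 -0.87  0.83  1.69]
```

```bash
python3 -m creep '[{"jaw":1,"xyz":[-10,0,23],"angular":[0,0,0]},{"jaw":1,"xyz":[-20,0,46],"angular":[0,0,0]},{"jaw":1,"xyz":[-28,0,64],"angular":[0,0,0]},{"jaw":1,"xyz":[-33,0,76],"angular":[0,0,0]},{"jaw":1,"xyz":[-35.8,0,82.7],"angular":[0,0,0]},{"jaw":1,"xyz":[-35.8,0,82.7],"angular":[0,0,0]},{"jaw":1,"xyz":[-35.8,0,82.7],"angular":[0,0,0]}]'
python3 - <<'E'
from h import *
im,d=grab("side"); cv2.imwrite("pics/c4.png",cv2.resize(im[90:210,290:450],(800,600),interpolation=cv2.INTER_CUBIC)[:,:,::-1])
print(ctrl.read_state()["qpos"].round(2))
E
```

```text
clock: 5.78
eef_pos: [513.2, -264.4, 105.6]
tool_rot: [2.639, -0.355, 1.853]
force: [-0.1, 0.3, 0.1]
width: 85.3
gripper_force: 0.0
[ 0.8   0.8  -0.07  1.91 -0.96  0.7   1.78]
```

View pics/c4.png

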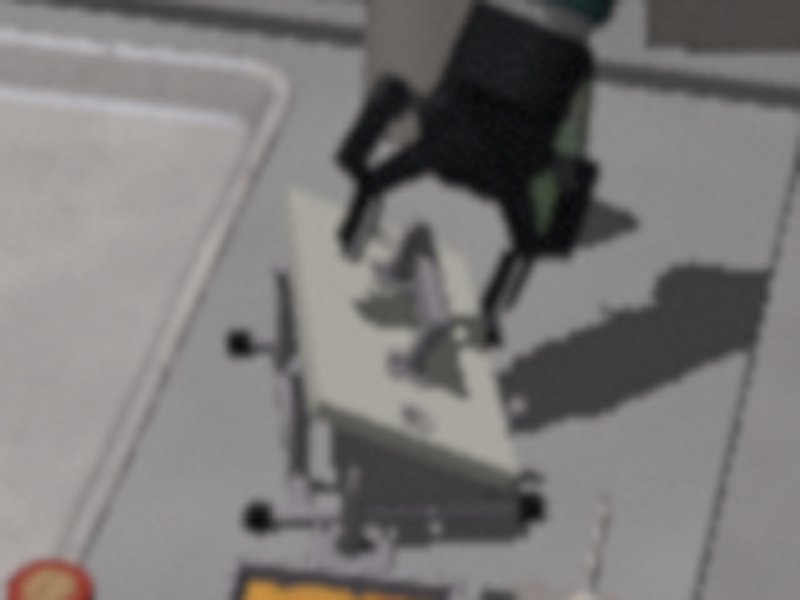

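The two fingers, at crop (355,225) and (500,310), straddle the bar, which runs through (425,270). It is centred between them, so I close.

```bash
python3 -m creep '[{"jaw":-1,"xyz":[0,0,0],"angular":[0,0,0]},{"jaw":-1,"xyz":[0,0,0],"angular":[0,0,0]},{"jaw":-1,"xyz":[0,0,0],"angular":[0,0,0]},{"jaw":-1,"xyz":[0,0,0],"angular":[0,0,0]},{"jaw":-1,"xyz":[0,0,0],"angular":[0,0,0]},{"jaw":-1,"xyz":[0,0,0],"angular":[0,0,0]},{"jaw":-1,"xyz":[0,0,0],"angular":[0,0,0]},{"jaw":-1,"xyz":[0,0,0],"angular":[0,0,0]}]'
python3 - <<'E'
from h import *
s=ctrl.read_state(); p=s["eef_pos"]; r=R.from_euler('xyz',s["tool_rot"]); print(s["qpos"].round(2))
print([rel(p+[0,0,k],r)[0] for k in (20,130)])
E
```

```text
clock: 6.82
eef_pos: [512.5, -264.2, 105.0]
tool_rot: [2.641, -0.356, 1.853]
force: [-5.2, -1.3, 1.3]
width: 12.9
gripper_force: 59.0
[ 0.8   0.8  -0.07  1.91 -0.96  0.7   1.78]
[[7.0, 9.0, -16.4], [45.3, 58.5, -106.9]]
```

```bash
python3 -m creep '[{"jaw":-1,"xyz":[3.5,4.5,-8.2],"angular":[0,0,0]},{"jaw":-1,"xyz":[7,9,-16.4],"angular":[0,0,0]},{"jaw":-1,"xyz":[14,18,-32.8],"angular":[0,0,0]},{"jaw":-1,"xyz":[21,27,-49.2],"angular":[0,0,0]},{"jaw":-1,"xyz":[28,36,-65.6],"angular":[0,0,0]},{"jaw":-1,"xyz":[35,45,-82],"angular":[0,0,0]},{"jaw":-1,"xyz":[41,53,-97],"angular":[0,0,0]},{"jaw":-1,"xyz":[45.3,58.5,-106.9],"angular":[0,0,0]},{"jaw":-1,"xyz":[45.3,58.5,-106.9],"angular":[0,0,0]},{"jaw":-1,"xyz":[45.3,58.5,-106.9],"angular":[0,0,0]}]'
python3 - <<'E'
from h import *
s=ctrl.read_state(); p=s["eef_pos"]; r=R.from_euler('xyz',s["tool_rot"]); print(s["qpos"].round(2),s["width"])
post=R.from_euler('y',.4)
# level in place, then over the mould with its yaw
print(rel([500,-200,240],tool_for(plate_axes(0,5.4))*post)); print(rel([563.5,-6.5,210],tool_for(plate_axes(0,-7.5))*post))
E
```

```text
clock: 8.07
eef_pos: [512.7, -263.8, 234.6]
tool_rot: [2.64, -0.356, 1.853]
force: [-0.8, -0.1, -7.1]
width: 12.7
gripper_force: 58.9
[ 0.74  0.6   0.02  1.84 -0.82  0.92  1.54] 12.708980865397361
([62.7, -3.5, 18.1], [0.4304, -0.0013, 0.1814])
([209.8, 55.5, 149.4], [0.3424, -0.0539, 0.3842])
```

```bash
python3 -m creep '[{"jaw":-1,"xyz":[15,-1,4],"angular":[0.108,0,0.045]},{"jaw":-1,"xyz":[31,-2,9],"angular":[0.215,0,0.09]},{"jaw":-1,"xyz":[47,-3,13.5],"angular":[0.32,0,0.135]},{"jaw":-1,"xyz":[62.7,-3.5,18.1],"angular":[0.43,0,0.181]},{"jaw":-1,"xyz":[92,8,44],"angular":[0.413,-0.01,0.222]},{"jaw":-1,"xyz":[122,20,71],"angular":[0.396,-0.022,0.263]},{"jaw":-1,"xyz":[151,32,97],"angular":[0.378,-0.033,0.303]},{"jaw":-1,"xyz":[180,43.5,123],"angular":[0.36,-0.044,0.344]},{"jaw":-1,"xyz":[200,51.5,140],"angular":[0.348,-0.051,0.37]},{"jaw":-1,"xyz":[209.8,55.5,149.4],"angular":[0.3424,-0.0539,0.3842]},{"jaw":-1,"xyz":[209.8,55.5,149.4],"angular":[0.3424,-0.0539,0.3842]},{"jaw":-1,"xyz":[209.8,55.5,149.4],"angular":[0.3424,-0.0539,0.3842]}]'
cat > meas.py <<'E'
from h import *
s=ctrl.read_state(); print("tcp",s["eef_pos"].round(1),s["tool_rot"].round(3),s["force"].round(1),s["width"].round(1),s["qpos"].round(2))
z0=s["eef_pos"][2]-33
for n in("top","side"):
    im,d=grab(n,f"pics/{n}_m.png"); A=pts(n,d,np.ones(d.shape,bool))
    B=A[(abs(A[:,0]-564)<110)&(abs(A[:,1]+6)<135)&(abs(A[:,2]-z0)<13)]
    rng=np.random.default_rng(0); best=(0,)
    for _ in range(300):
        a,b,c=B[rng.choice(len(B),3,False)]; nn=np.cross(b-a,c-a); l=np.linalg.norm(nn)
        if l<800: continue
        nn=nn/l*np.sign(nn[2])
        if nn[2]<.96: continue
        k=(abs((B-a)@nn)<2.5).sum()
        if k>best[0]: best=(k,nn,a)
    _,nn,a=best
    for _ in range(3):
        I=B[abs((B-a)@nn)<3.5]; a=I.mean(0); nn=np.linalg.svd(I-a)[2][2]; nn*=np.sign(nn[2])
    rc=cv2.minAreaRect(I[:,:2].astype(np.float32)); print(n,len(I),"n",nn.round(3),"c",a.round(1),"rect",np.round(rc[0],1),np.round(rc[1],1),round(rc[2],1))
E
python3 meas.py
python3 - <<'E'
import cv2,numpy as np
a=cv2.imread("pics/top_m.png")[160:310,200:400];b=cv2.imread("pics/side_m.png")[110:260,280:480]
cv2.imwrite("pics/c5.png",np.hstack([cv2.resize(a,(400,300),interpolation=2),cv2.resize(b,(400,300),interpolation=2)]))
E
```

```text
clock: 9.57
eef_pos: [563.9, -8.8, 210.3]
tool_rot: [3.14, -0.398, 1.438]
force: [-0.1, -0.1, -7.6]
width: 12.9
gripper_force: 59.4Traceback (most recent call last):
  File "meas.py", line 2, in <module>
    s=ctrl.read_state(); print("tcp",s["eef_pos"].round(1),s["tool_rot"].round(3),s["force"].round(1),s["width"].round(1),s["qpos"].round(2))
                                                                                                      ^^^^^^^^^^^^^^^^
AttributeError: 'float' object has no attribute 'round'
[ WARN:0@0.013] global loadsave.cpp:275 findDecoder imread_('pics/top_m.png'): can't open/read file: check file path/integrity
Traceback (most recent call last):
TypeError: 'NoneType' object is not subscriptable
```

```bash
sed -i 's/s\["width"\].round(1)/s["width"]/' meas.py; python3 meas.py
python3 - <<'E'
import cv2,numpy as np
a=cv2.imread("pics/top_m.png")[160:310,200:400];b=cv2.imread("pics/side_m.png")[110:260,280:480]
cv2.imwrite("pics/c5.png",np.hstack([cv2.resize(a,(400,300),interpolation=2),cv2.resize(b,(400,300),interpolation=2)]))
E
```

```text
tcp [563.9  -8.8 210.3] [ 3.14  -0.398  1.438] [-0.1 -0.1 -7.6] 12.851089361562662 [ 0.07  0.59  0.18  1.83 -0.67  0.88  0.57]
top 2376 n [-0.003  0.004  1.   ] c [567.2  42.6 178.1] rect [564.6  11.2] [176.2 124.1] 82.5
side 2493 n [-0.002  0.003  1.   ] c [566.9  16.1 176.6] rect [566.2  -8.5] [221.9 124.2] 82.4
```

View pics/c5.png

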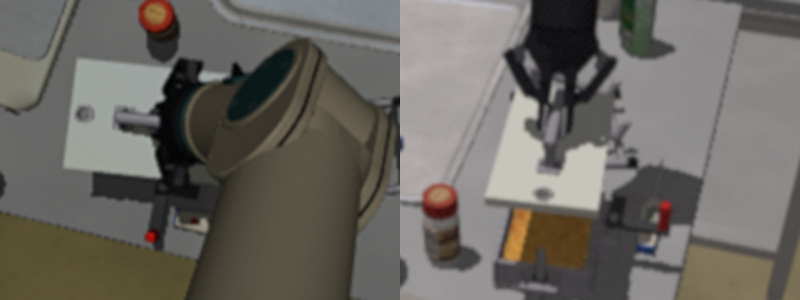

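```bash
python3 - <<'E'
from h import *
s=ctrl.read_state(); p=s["eef_pos"]; r=R.from_euler('xyz',s["tool_rot"])
print(rel(p+[.4,2.3,0],r)[0],rel(p+[.4,2.3,-61],r)[0], rel(p+[0,0,-10],r)[0])
E
```

```text
[2.2, 0.1, 0.9] [-21.5, 0.0, 57.1] [-3.9, -0.0, 9.2]
```

```bash
python3 -m creep '[{"jaw":-1,"xyz":[2.2,0.1,0.9],"angular":[0,0,0]},{"jaw":-1,"xyz":[-5.7,0.1,19.6],"angular":[0,0,0]},{"jaw":-1,"xyz":[-13.6,0,38.4],"angular":[0,0,0]},{"jaw":-1,"xyz":[-19,0,51],"angular":[0,0,0]},{"jaw":-1,"xyz":[-21.5,0,57.1],"angular":[0,0,0]},{"jaw":-1,"xyz":[-21.5,0,57.1],"angular":[0,0,0]},{"jaw":-1,"xyz":[-21.5,0,57.1],"angular":[0,0,0]}]'; python3 meas.py
python3 - <<'E'
import cv2,numpy as np
a=cv2.imread("pics/top_m.png")[190:265,220:320];b=cv2.imread("pics/side_m.png")[170:245,320:420]
cv2.imwrite("pics/c6.png",np.hstack([cv2.resize(a,(400,300),interpolation=2),cv2.resize(b,(400,300),interpolation=2)]))
E
```

```text
clock: 10.55
eef_pos: [564.9, -4.5, 150.2]
tool_rot: [3.139, -0.4, 1.441]
force: [0.3, -0.4, -7.0]
width: 13.1
gripper_force: 59.4
tcp [564.9  -4.5 150.2] [ 3.139 -0.4    1.441] [ 0.3 -0.4 -7. ] 13.1448127757835 [ 0.1   0.68  0.13  1.88 -0.74  0.76  0.66]
top 2089 n [-0.004  0.002  1.   ] c [566.9  44.6 118. ] rect [565.3  13.3] [180.  124.2] 82.7
side 2402 n [-0.004  0.002  1.   ] c [567.9  21.1 116.4] rect [567.1  -3.3] [219.7 124.2] 82.6
```

View pics/c6.png

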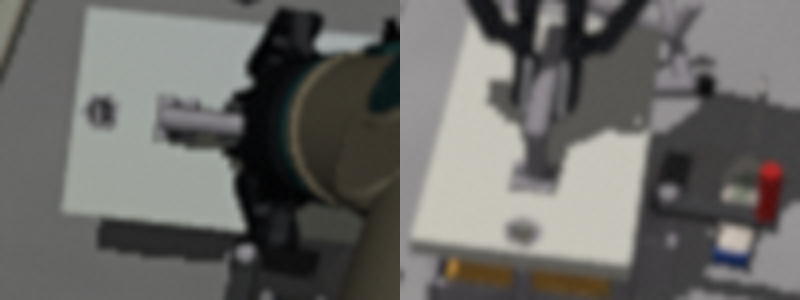

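```bash
cat > hole.py <<'E'
from h import *
def ray(n,uv,z):
    m=viewer.camera_model(n);T=np.array(m["T"]);v=T[:3,:3]@[(uv[0]-m["cx"])/m["fx"],(uv[1]-m["cy"])/m["fy"],1];o=T[:3,3];return o+v*(z-o[2])/v[2]
z=ctrl.read_state()["eef_pos"][2]-33
for n in("top","side"):
    m=viewer.camera_model(n);T=np.array(m["T"]); c=T[:3,:3].T@(np.array([576.,87,z])-T[:3,3]); u,v=int(m["cx"]+m["fx"]*c[0]/c[2]),int(m["cy"]+m["fy"]*c[1]/c[2])
    g=cv2.cvtColor(cv2.imread(f"pics/{n}_m.png"),6).astype(float)[v-6:v+7,u-6:u+7]
    w=np.clip(np.percentile(g,75)-15-g,0,None); yy,xx=np.mgrid[v-6:v+7,u-6:u+7]
    uv=((w*xx).sum()/w.sum(),(w*yy).sum()/w.sum()); print(n,np.round(uv,1),ray(n,uv,z).round(1)); print(g.astype(int))
E
python3 hole.py
```

```text
top [244.5 217.2] [576.2  86.9 117.2]
[[109 139 157 162 162 161 162 162 163 162 163 161 161]
 [110 142 161 162 162 161 162 162 161 160 162 162 162]
 [113 147 162 163 157 146 146 148 144 143 155 162 162]
 [116 149 163 159 142 118 108 108 105 120 145 158 162]
 [120 151 162 149 119  88  79  66  66  96 129 146 158]
 [124 153 155 132  92  75  85  63  46  66 105 136 155]
 [130 152 143 119  78  75  97  72  54  64  99 137 157]
 [134 154 145 124  84  77 101  76  57  67 105 143 160]
 [138 159 158 137  99  84 102  77  53  67 104 147 162]
 [144 161 162 147 117  97 102  85  80  87 108 146 162]
 [147 163 162 157 142 121 114 109 108 109 125 152 162]
 [148 162 162 162 155 145 141 140 136 132 149 160 163]
 [151 162 162 162 162 160 160 160 159 157 161 162 162]]
side [349.9 228.7] [579.7  89.8 117.2]
[[197 195 196 195 195 194 195 195 196 195 196 196 195]
 [195 197 195 195 195 195 195 195 196 195 195 197 195]
 [195 196 195 192 189 187 188 191 193 196 195 196 196]
 [194 191 184 177 171 166 170 177 185 190 194 195 195]
 [191 177 160 148 142 140 145 153 166 178 191 195 196]
 [185 159 132 117 115 120 123 128 142 162 181 192 196]
 [184 154 118  99  97 102 103 107 124 146 171 190 195]
 [185 156 123 100  94  92  93  99 118 145 172 188 195]
 [188 164 136 119 106  98 100 109 127 156 180 192 195]
 [191 178 159 146 134 121 116 129 152 174 187 195 196]
 [184 181 175 170 162 150 146 158 175 188 194 195 196]
 [155 159 162 165 163 160 163 171 180 185 189 191 191]
 [114 116 123 129 131 135 141 150 156 159 165 169 170]]
```

```bash
python3 -m creep '[{"jaw":-1,"xyz":[-2.1,-0.7,-0.9],"angular":[0,0,0]},{"jaw":-1,"xyz":[-2.1,-0.7,-0.9],"angular":[0,0,0]},{"jaw":-1,"xyz":[-2.1,-0.7,-0.9],"angular":[0,0,0]}]'; python3 meas.py; python3 hole.py | grep -E "top|side"
```

```text
clock: 11.02
eef_pos: [563.4, -6.6, 149.7]
tool_rot: [3.14, -0.4, 1.44]
force: [0.5, -0.1, -5.5]
width: 13.2
gripper_force: 59.5
tcp [563.4  -6.6 149.7] [ 3.14 -0.4   1.44] [ 0.5 -0.1 -5.5] 13.21446693659283 [ 0.11  0.68  0.13  1.88 -0.73  0.76  0.66]
top 2091 n [-0.002  0.001  1.   ] c [565.5  41.8 117.5] rect [563.7  10.8] [180.4 124.2] 82.6
side 2402 n [-0.002  0.     1.   ] c [566.3  18.6 115.8] rect [565.5  -6.3] [223.8 124.2] 82.7
top [244.5 217.5] [575.5  87.  116.6]
side [350.6 230. ] [578.   93.5 116.6]
```

```bash
python3 -m creep '[{"jaw":-1,"xyz":[-1.5,0.8,4],"angular":[0,0,0]},{"jaw":-1,"xyz":[-3.5,0.8,9],"angular":[0,0,0]},{"jaw":-1,"xyz":[-5.2,0.8,12.9],"angular":[0,0,0]},{"jaw":-1,"xyz":[-6.2,0.8,14.7],"angular":[0,0,0]},{"jaw":-1,"xyz":[-6.2,0.8,14.7],"angular":[0,0,0]},{"jaw":-1,"xyz":[-6.2,0.8,14.7],"angular":[0,0,0]}]'; python3 meas.py
```

```text
clock: 11.88
eef_pos: [564.3, -6.7, 133.7]
tool_rot: [3.14, -0.399, 1.44]
force: [0.2, 0.6, -5.7]
width: 13.2
gripper_force: 59.5
tcp [564.3  -6.7 133.7] [ 3.14  -0.399  1.44 ] [ 0.2  0.6 -5.7] 13.174672151135328 [ 0.11  0.71  0.12  1.89 -0.75  0.74  0.69]
top 2031 n [0.    0.002 1.   ] c [566.   41.2 101.5] rect [564.4  10.1] [182.1 124.1] 82.7
side 2361 n [-0.002 -0.     1.   ] c [567.2  19.  100. ] rect [566.4  -6. ] [220.4 123.9] 82.6
```

```bash
python3 -m creep '[{"jaw":-1,"xyz":[-0.8,0,1.8],"angular":[0,0,0]},{"jaw":-1,"xyz":[-1.6,0,3.7],"angular":[0,0,0]},{"jaw":-1,"xyz":[-2.4,0,5.5],"angular":[0,0,0]},{"jaw":-1,"xyz":[-3.2,0,7.4],"angular":[0,0,0]},{"jaw":-1,"xyz":[-3.9,0,9.2],"angular":[0,0,0]},{"jaw":-1,"xyz":[-3.9,0,9.2],"angular":[0,0,0]}]'; python3 meas.py
```

```text
clock: 12.72
eef_pos: [564.1, -6.6, 123.4]
tool_rot: [3.141, -0.4, 1.44]
force: [-0.5, -0.4, -6.1]
width: 12.9
gripper_force: 59.5
tcp [564.1  -6.6 123.4] [ 3.141 -0.4    1.44 ] [-0.5 -0.4 -6.1] 12.90945683358007 [ 0.12  0.72  0.11  1.89 -0.76  0.72  0.7 ]
top 1985 n [0.001 0.003 1.   ] c [566.   41.8  91.3] rect [564.2  10.2] [182.1 124.2] 82.6
side 2358 n [-0.003  0.001  1.   ] c [566.9  19.2  89.7] rect [566.4  -6.2] [220.  124.3] 82.5
```

```bash
python3 -m creep '[{"jaw":-1,"xyz":[-1.2,0,2.8],"angular":[0,0,0]},{"jaw":-1,"xyz":[-2.4,0,5.5],"angular":[0,0,0]},{"jaw":-1,"xyz":[-3.9,0,9.2],"angular":[0,0,0]},{"jaw":-1,"xyz":[-5.5,0,12.9],"angular":[0,0,0]},{"jaw":-1,"xyz":[-7.1,0,16.6],"angular":[0,0,0]},{"jaw":-1,"xyz":[-8.6,0,20.2],"angular":[0,0,0]},{"jaw":-1,"xyz":[-9.7,0,23],"angular":[0,0,0]},{"jaw":-1,"xyz":[-10.5,0,24.8],"angular":[0,0,0]},{"jaw":-1,"xyz":[-10.5,0,24.8],"angular":[0,0,0]},{"jaw":-1,"xyz":[-10.5,0,24.8],"angular":[0,0,0]}]'; python3 meas.py
```

```text
clock: 14.08
eef_pos: [564.4, -6.8, 96.8]
tool_rot: [3.14, -0.399, 1.44]
force: [0.1, 0.3, -6.2]
width: 12.7
gripper_force: 59.5
tcp [564.4  -6.8  96.8] [ 3.14  -0.399  1.44 ] [ 0.1  0.3 -6.2] 12.65031505098456 [ 0.14  0.76  0.08  1.9  -0.79  0.67  0.75]
top 1882 n [0.002 0.002 1.   ] c [564.8  39.9  64.6] rect [542.2  12. ] [184.  168.7] 82.6
side 2300 n [-0.003  0.     1.   ] c [566.   18.6  63. ] rect [541.   -3.3] [221.4 176. ] 82.7
```

```bash
python3 -m creep '[{"jaw":-1,"xyz":[-0.4,0,0.9],"angular":[0,0,0]},{"jaw":-1,"xyz":[-0.8,0,1.8],"angular":[0,0,0]},{"jaw":-1,"xyz":[-1.2,0,2.8],"angular":[0,0,0]},{"jaw":-1,"xyz":[-1.6,0,3.7],"angular":[0,0,0]},{"jaw":-1,"xyz":[-1.6,0,3.7],"angular":[0,0,0]},{"jaw":-1,"xyz":[-1.6,0,3.7],"angular":[0,0,0]}]'
```

```text
clock: 14.92
eef_pos: [564.3, -6.8, 92.8]
tool_rot: [3.14, -0.4, 1.44]
force: [-1.0, -1.6, -4.1]
width: 13.3
gripper_force: 59.8
```

```bash
python3 -m creep '[{"jaw":-1,"xyz":[-0.2,0,0.4],"angular":[0,0,0]},{"jaw":-1,"xyz":[-0.4,0,0.9],"angular":[0,0,0]},{"jaw":-1,"xyz":[-0.4,0,0.9],"angular":[0,0,0]},{"jaw":-1,"xyz":[-0.4,0,0.9],"angular":[0,0,0]}]';python3 meas.py
```

```text
clock: 15.42
eef_pos: [564.3, -6.7, 92.8]
tool_rot: [3.14, -0.4, 1.441]
force: [-3.1, -1.1, 6.3]
width: 13.1
gripper_force: 61.3
tcp [564.3  -6.7  92.8] [ 3.14  -0.4    1.441] [-3.1 -1.1  6.3] 13.069927801091763 [ 0.14  0.77  0.08  1.9  -0.8   0.66  0.75]
top 1846 n [0.001 0.002 1.   ] c [565.8  40.1  60.6] rect [542.   11.7] [184.1 168.3] 82.8
side 2262 n [ 0.002 -0.     1.   ] c [566.6  18.3  59. ] rect [548.   -4.1] [220.1 160.9] 82.4
```

```bash
python3 -m creep '[{"jaw":0.2,"xyz":[0,0,0],"angular":[0,0,0]},{"jaw":0.2,"xyz":[0,0,0],"angular":[0,0,0]},{"jaw":0.2,"xyz":[0,0,0],"angular":[0,0,0]},{"jaw":0.2,"xyz":[0,0,0],"angular":[0,0,0]},{"jaw":0.2,"xyz":[0,0,0],"angular":[0,0,0]},{"jaw":0.2,"xyz":[3.9,0,-9.2],"angular":[0,0,0]},{"jaw":0.2,"xyz":[11.7,0,-27.6],"angular":[0,0,0]},{"jaw":0.2,"xyz":[23.4,0,-55.2],"angular":[0,0,0]},{"jaw":0.2,"xyz":[39,0,-92],"angular":[0,0,0]},{"jaw":0.2,"xyz":[46.8,0,-110],"angular":[0,0,0]},{"jaw":0.2,"xyz":[46.8,0,-110],"angular":[0,0,0]},{"jaw":0.2,"xyz":[46.8,0,-110],"angular":[0,0,0]}]'
python3 - <<'E'
from h import *
print(ctrl.read_state()["qpos"].round(2),ctrl.read_state()["width"])
for n in("top","side"):
    im,d=grab(n,f"pics/{n}_r.png"); A=pts(n,d,np.ones(d.shape,bool)); C=im[d>0].astype(int)
    w=(abs(A[:,0]-455)<70)&(abs(A[:,1]-5)<75)
    red=w&(C[:,0]>110)&(C[:,0]>2*C[:,1])&(A[:,2]>60); print(n,"red",red.sum(),A[red].mean(0).round(1),A[red].min(0).round(1),A[red].max(0).round(1))
    k=w&(A[:,2]>55)&(A[:,2]<90)&(A[:,0]<505)&(C.max(1)<110); print(" keeper arm",k.sum(),A[k].mean(0).round(1))
    I=A[(abs(A[:,0]-565)<90)&(abs(A[:,1]+6)<115)&(abs(A[:,2]-60)<4)&(C.min(1)>110)]; a=I.mean(0); print(" plate",len(I),np.linalg.svd(I-a,full_matrices=False)[2][2].round(3),a.round(1),cv2.minAreaRect(I[:,:2].astype(np.float32)))
a=cv2.imread("pics/top_r.png")[180:300,220:380];b=cv2.imread("pics/side_r.png")[170:290,310:470]
cv2.imwrite("pics/c7.png",np.hstack([cv2.resize(a,(400,300),interpolation=2),cv2.resize(b,(400,300),interpolation=2)]))
E
```

```text
clock: 17.02
eef_pos: [563.7, -6.3, 211.2]
tool_rot: [3.141, -0.399, 1.44]
force: [-0.7, 0.6, 0.2]
width: 50.9
gripper_force: 0.0
[ 0.07  0.59  0.18  1.84 -0.67  0.88  0.57] 50.86096245171591
top red 18 [429.3  17.1 108. ] [424.6  13.8 104. ] [434.   21.2 110.4]
 keeper arm 239 [468.   -4.5  69.6]
 plate 1370 [0.    0.001 1.   ] [570.9  58.9  60.5] ((570.8348388671875, 55.19831085205078), (91.32270812988281, 123.54887390136719), 83.39868927001953)
side red 18 [432.7  19.5 107.2] [427.7  12.4 104.9] [437.9  25.8 109.4]
 keeper arm 333 [470.9   1.6  68.4]
 plate 2188 [ 0.002 -0.    -1.   ] [574.   11.4  59.1] ((566.333251953125, -6.9012908935546875), (220.13551330566406, 123.98992156982422), 82.74235534667969)
```

View pics/c7.png

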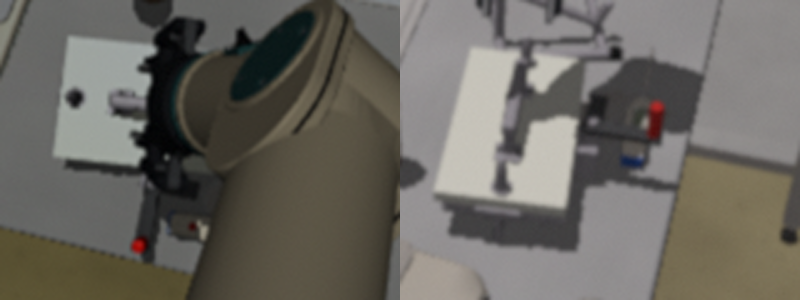

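Viewed: the plate lies flush, with the pin through the left hole at (75,97) in the left crop, and the gripper is clear of it. The red peg is at (140,245) in the left crop and the keeper is still swung out. Next I plan the keeper swing.

```bash
timeout 200 env OMP_NUM_THREADS=1 python3 - <<'E'
from h import *
from ik import *
s=ctrl.read_state(); q=s["qpos"]; piv=np.array([487.9,3.55])
def pose(k,z):
    th=np.radians(180+90-7.5)-k; return np.r_[piv+60*np.array([np.cos(th),np.sin(th)]),z], R.from_euler('xyz',[np.pi,0,th+np.pi-2*np.pi])
for k,z in((1.68,170),(1.68,97),(1.4,97),(1.12,97),(.84,97),(.56,97),(.28,97),(0,97),(-.1,97)):
    x,r=pose(k,z); q,e,a,m=IK(x,r,q); print(k,x.round(1),r.as_euler('xyz').round(2),q.round(2),round(e,1),round(a,3),round(m,2))
x,r=pose(1.68,170); print("to A",rel(x,r))
E
```

```text
1.68 [429.6  17.8 170. ] [ 3.14  0.   -0.24] [ 0.28  0.7  -0.13  1.89 -0.38  1.05  1.77] 0.0 3.142 0.58
1.68 [429.6  17.8  97. ] [ 3.14  0.   -0.24] [ 0.06  0.8  -0.04  1.86 -0.2   0.96  1.52] 0.0 3.142 0.61
1.4 [427.9   1.2  97. ] [3.14 0.   0.04] [ 0.01  0.81 -0.06  1.83 -0.01  1.    1.57] 0.0 3.142 0.64
1.12 [430.9 -15.3  97. ] [3.14 0.   0.32] [-0.02  0.82 -0.11  1.82  0.18  1.03  1.63] 0.0 3.142 0.65
0.84 [438.4 -30.3  97. ] [3.14 0.   0.6 ] [-0.08  0.83 -0.14  1.83  0.36  1.06  1.7 ] 0.0 3.142 0.64
0.56 [449.7 -42.7  97. ] [3.14 0.   0.88] [-0.14  0.85 -0.16  1.85  0.54  1.08  1.76] 0.0 3.142 0.62
0.28 [463.9 -51.5  97. ] [3.14 0.   1.16] [-0.19  0.87 -0.18  1.88  0.72  1.1   1.82] 0.0 3.142 0.59
0 [480.1 -55.9  97. ] [3.14 0.   1.44] [-0.25  0.9  -0.19  1.91  0.89  1.12  1.88] 0.0 3.142 0.56
-0.1 [486.  -56.4  97. ] [3.14 0.   1.54] [-0.27  0.91 -0.2   1.93  0.95  1.14  1.89] 0.0 3.142 0.54
to A ([-9.8, -135.8, 39.8], [-0.3356, -0.2998, 1.655])
```

```bash
sed -i 's/20\*np.array(\[e\[2,1\].*\]),wc/20*R.from_matrix(e).as_rotvec(),wc/' ik.py; timeout 300 env OMP_NUM_THREADS=1 python3 - <<'E'
from h import *
from ik import *
s=ctrl.read_state(); q=s["qpos"]; piv=np.array([487.9,3.55])
def pose(k,z,dy=0):
    th=np.radians(180+90-7.5)-k; return np.r_[piv+60*np.array([np.cos(th),np.sin(th)]),z], R.from_euler('xyz',[np.pi,0,th+np.pi-2*np.pi+dy])
for dy in(0,np.pi):
  q=s["qpos"]
  for k,z in((1.68,170),(1.68,97),(1.12,97),(.56,97),(0,97),(-.1,97)):
    x,r=pose(k,z,dy); q,e,a,m=IK(x,r,q); print(k,x.round(1),r.as_euler('xyz').round(2),q.round(2),round(e,1),round(a,3),round(m,2))
E
```

```text
1.68 [429.6  17.8 170. ] [ 3.14  0.   -0.24] [-0.54  0.53  0.61  2.2  -0.57  0.57 -1.31] 0.0 0.0 0.27
1.68 [429.6  17.8  97. ] [ 3.14  0.   -0.24] [-0.36  0.64  0.38  2.25 -0.68  0.36 -1.22] 0.0 0.0 0.13
1.12 [430.9 -15.3  97. ] [3.14 0.   0.32] [-0.29  0.64  0.37  2.25 -0.68  0.36 -0.59] 0.0 0.0 0.13
0.56 [449.7 -42.7  97. ] [3.14 0.   0.88] [-0.21  0.66  0.36  2.19 -0.61  0.39 -0.04] 0.0 0.0 0.16
0 [480.1 -55.9  97. ] [3.14 0.   1.44] [-0.09  0.66  0.21  2.11 -0.34  0.41  0.26] 0.0 0.0 0.18
-0.1 [486.  -56.4  97. ] [3.14 0.   1.54] [-0.07  0.66  0.19  2.09 -0.29  0.41  0.32] 0.0 0.0 0.18
1.68 [429.6  17.8 170. ] [3.14 0.   2.9 ] [-0.03  0.46 -0.1   2.18  0.09  0.5   1.13] 0.0 0.0 0.27
1.68 [429.6  17.8  97. ] [3.14 0.   2.9 ] [ 0.17  0.64 -0.39  2.23  0.65  0.38  0.56] 0.0 0.0 0.15
1.12 [430.9 -15.3  97. ] [ 3.14  0.   -2.82] [ 0.38  0.68 -0.6   2.22  0.86  0.49  0.98] 0.0 0.0 0.25
0.56 [449.7 -42.7  97. ] [ 3.14  0.   -2.26] [ 0.54  0.75 -0.76  2.16  0.96  0.61  1.52] 0.0 0.0 0.31
0 [480.1 -55.9  97. ] [-3.14  0.   -1.7 ] [ 0.63  0.83 -0.9   2.08  1.01  0.75  2.08] 0.0 0.0 0.35
-0.1 [486.  -56.4  97. ] [-3.14  0.   -1.6 ] [ 0.65  0.85 -0.93  2.06  1.02  0.79  2.18] 0.0 0.0 0.32
```

```bash
python3 -m creep '[{"jaw":-0.15,"xyz":[-1,-13.6,4],"angular":[-0.034,-0.03,0.166]},{"jaw":-0.15,"xyz":[-2,-27.2,8],"angular":[-0.067,-0.06,0.331]},{"jaw":-0.15,"xyz":[-3,-40.7,12],"angular":[-0.101,-0.09,0.497]},{"jaw":-0.15,"xyz":[-4,-54.3,16],"angular":[-0.134,-0.12,0.662]},{"jaw":-0.15,"xyz":[-5,-68,20],"angular":[-0.168,-0.15,0.828]},{"jaw":-0.15,"xyz":[-6,-81.5,24],"angular":[-0.201,-0.18,0.993]},{"jaw":-0.15,"xyz":[-7,-95,28],"angular":[-0.235,-0.21,1.159]},{"jaw":-0.15,"xyz":[-8,-108.6,32],"angular":[-0.268,-0.24,1.324]},{"jaw":-0.15,"xyz":[-9,-122,36],"angular":[-0.302,-0.27,1.49]},{"jaw":-0.15,"xyz":[-9.8,-135.8,39.8],"angular":[-0.3356,-0.2998,1.655]},{"jaw":-0.15,"xyz":[-9.8,-135.8,39.8],"angular":[-0.3356,-0.2998,1.655]},{"jaw":-0.15,"xyz":[-9.8,-135.8,39.8],"angular":[-0.3356,-0.2998,1.655]}]'
python3 - <<'E'
from h import *
s=ctrl.read_state(); print(s["qpos"].round(2))
print(rel([430,17.6,99],R.from_euler('xyz',[np.pi,0,-.24])))
b,d=grab("side"); cv2.imwrite("pics/c8.png",cv2.resize(b[170:270,330:470],(700,500),interpolation=2)[:,:,::-1])
E
```

```text
clock: 18.62
eef_pos: [430.7, 17.4, 170.4]
tool_rot: [-3.142, -0.002, -0.238]
force: [0.4, -0.6, 0.9]
width: 36.2
gripper_force: 0.0
[-0.67  0.61  0.85  2.2  -0.77  0.66 -1.07]
([-0.9, 0.0, 71.4], [-0.0001, -0.0024, 0.0024])
```

View pics/c8.png

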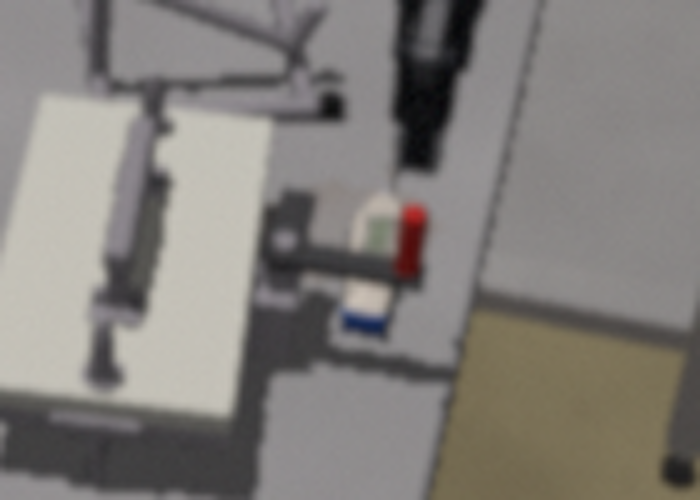

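The finger, at (418,150) in the crop, is right above the red peg at (412,240). I lower the open jaws over the peg and narrow them.

```bash
python3 -m creep '[{"jaw":-0.15,"xyz":[0,0,15],"angular":[0,0,0]},{"jaw":-0.15,"xyz":[0,0,30],"angular":[0,0,0]},{"jaw":-0.15,"xyz":[0,0,40],"angular":[0,0,0]},{"jaw":-0.15,"xyz":[0,0,50],"angular":[0,0,0]},{"jaw":-0.15,"xyz":[0,0,60],"angular":[0,0,0]},{"jaw":-0.15,"xyz":[0,0,71],"angular":[0,0,0]},{"jaw":-0.15,"xyz":[0,0,71],"angular":[0,0,0]},{"jaw":-0.45,"xyz":[0,0,71],"angular":[0,0,0]},{"jaw":-0.45,"xyz":[0,0,71],"angular":[0,0,0]},{"jaw":-0.45,"xyz":[0,0,71],"angular":[0,0,0]}]'
python3 - <<'E'
from h import *
s=ctrl.read_state(); print(s["qpos"].round(2)); piv=np.array([487.9,3.55])
for k in(1.68,1.54,1.4,1.26,1.12,.98,.84,.7,.56,.42,.28,.14,0,-.1):
    th=np.radians(262.5)-k; print(k,rel(np.r_[piv+60*np.array([np.cos(th),np.sin(th)]),99],R.from_euler('xyz',[np.pi,0,th-np.pi])))
E
```

```text
clock: 19.92
eef_pos: [430.7, 17.8, 99.8]
tool_rot: [-3.141, -0.002, -0.24]
force: [-0.8, 0.1, -0.2]
width: 23.5
gripper_force: 0.0
[-0.54  0.71  0.65  2.25 -0.98  0.49 -0.9 ]
1.68 ([-1.1, 0.2, 0.8], [-0.0004, -0.0024, 0.0002])
1.54 ([-0.5, 8.6, 0.8], [-0.0002, -0.0024, -0.1398])
1.4 ([1.3, 16.8, 0.8], [-0.0, -0.0025, -0.2798])
1.26 ([4.1, 24.7, 0.8], [0.0002, -0.0025, -0.4198])
1.12 ([8.1, 32.1, 0.8], [0.0003, -0.0025, -0.5598])
0.98 ([13.0, 38.9, 0.8], [0.0005, -0.0024, -0.6998])
0.84 ([18.9, 44.9, 0.8], [0.0007, -0.0024, -0.8398])
0.7 ([25.5, 50.0, 0.9], [0.0009, -0.0024, -0.9798])
0.56 ([32.8, 54.2, 0.9], [0.001, -0.0024, -1.1198])
0.42 ([40.6, 57.3, 0.9], [0.0012, -0.0023, -1.2598])
0.28 ([48.7, 59.4, 0.9], [0.0014, -0.0023, -1.3998])
0.14 ([57.1, 60.2, 0.9], [0.0016, -0.0022, -1.5398])
0 ([65.5, 59.9, 1.0], [0.0018, -0.0021, -1.6798])
-0.1 ([71.4, 58.9, 1.0], [0.0019, -0.0021, -1.7798])
```

```bash
python3 -m creep '[{"jaw":-0.45,"xyz":[-0.5,8.6,0],"angular":[0,0,-0.14]},{"jaw":-0.45,"xyz":[1.3,16.8,0],"angular":[0,0,-0.28]},{"jaw":-0.45,"xyz":[4.1,24.7,0],"angular":[0,0,-0.42]},{"jaw":-0.45,"xyz":[8.1,32.1,0],"angular":[0,0,-0.56]},{"jaw":-0.45,"xyz":[13,38.9,0],"angular":[0,0,-0.7]},{"jaw":-0.45,"xyz":[18.9,44.9,0],"angular":[0,0,-0.84]},{"jaw":-0.45,"xyz":[18.9,44.9,0],"angular":[0,0,-0.84]}]'
python3 - <<'E'
from h import *
s=ctrl.read_state(); print(s["qpos"].round(2)); piv=np.array([487.9,3.55])
for k in(.84,.7,.56,.42,.28,.14,0,-.1):
    th=np.radians(262.5)-k; print(k,rel(np.r_[piv+60*np.array([np.cos(th),np.sin(th)]),99],R.from_euler('xyz',[np.pi,0,th-np.pi])))
im,d=grab("side"); A=pts("side",d,np.ones(d.shape,bool)); C=im[d>0].astype(int)
w=(abs(A[:,0]-465)<80)&(abs(A[:,1]+20)<80)&(C[:,0]>90)&(C[:,0]>2*C[:,1])&(A[:,2]>60); print("red",w.sum(),A[w].mean(0).round(1))
E
```

```text
clock: 20.8
eef_pos: [438.6, -30.9, 99.9]
tool_rot: [3.14, -0.002, 0.597]
force: [-1.0, -0.1, 1.2]
width: 23.5
gripper_force: 0.0
[-0.28  0.65  0.42  2.23 -0.72  0.39 -0.23]
0.84 ([0.2, -0.6, 0.8], [0.0018, -0.0022, -0.0024])
0.7 ([0.8, 7.8, 0.9], [0.0019, -0.0021, -0.1424])
0.56 ([2.5, 16.0, 0.9], [0.0021, -0.0019, -0.2824])
0.42 ([5.4, 23.9, 0.9], [0.0022, -0.0018, -0.4224])
0.28 ([9.4, 31.2, 0.9], [0.0023, -0.0016, -0.5624])
0.14 ([14.4, 38.0, 0.9], [0.0025, -0.0015, -0.7024])
0 ([20.2, 44.0, 1.0], [0.0026, -0.0013, -0.8424])
-0.1 ([24.9, 47.8, 1.0], [0.0027, -0.0012, -0.9424])
red 0 [nan nan nan]<stdin>:6: RuntimeWarning: Mean of empty slice.
  ret = um.true_divide(
```

Force stays small and the peg is hidden behind the fingers, so it is presumably moving along. I continue to the stop.

```bash
python3 -m creep '[{"jaw":-0.45,"xyz":[0.8,7.8,0],"angular":[0,0,-0.14]},{"jaw":-0.45,"xyz":[2.5,16,0],"angular":[0,0,-0.28]},{"jaw":-0.45,"xyz":[5.4,23.9,0],"angular":[0,0,-0.42]},{"jaw":-0.45,"xyz":[9.4,31.2,0],"angular":[0,0,-0.56]},{"jaw":-0.45,"xyz":[14.4,38,0],"angular":[0,0,-0.7]},{"jaw":-0.45,"xyz":[20.2,44,0],"angular":[0,0,-0.84]},{"jaw":-0.45,"xyz":[22.5,46,0],"angular":[0,0,-0.89]},{"jaw":-0.45,"xyz":[22.5,46,0],"angular":[0,0,-0.89]},{"jaw":-0.45,"xyz":[22.5,46,0],"angular":[0,0,-0.89]}]'
```

```text
clock: 21.98
eef_pos: [482.5, -55.4, 99.7]
tool_rot: [3.14, 0.0, 1.488]
force: [-0.3, 0.0, -0.5]
width: 23.8
gripper_force: 0.0
```

```bash
python3 -m creep '[{"jaw":-0.45,"xyz":[0,1,0],"angular":[0,0,0]},{"jaw":-0.45,"xyz":[0,2,0],"angular":[0,0,0]},{"jaw":-0.45,"xyz":[0,3,0],"angular":[0,0,0]},{"jaw":-0.45,"xyz":[0,3,0],"angular":[0,0,0]}]'
```

```text
clock: 22.48
eef_pos: [485.2, -55.9, 99.6]
tool_rot: [3.141, 0.0, 1.49]
force: [-1.8, -0.5, 1.5]
width: 23.6
gripper_force: 0.9
```

```bash
python3 -m creep '[{"jaw":-0.45,"xyz":[0,1,0],"angular":[0,0,0]},{"jaw":-0.45,"xyz":[0,2,0],"angular":[0,0,0]},{"jaw":-0.45,"xyz":[0,2,0],"angular":[0,0,0]}]'
```

```text
clock: 22.85
eef_pos: [485.5, -56.0, 99.5]
tool_rot: [-3.139, -0.0, 1.49]
force: [-5.0, -1.3, 4.7]
width: 23.3
gripper_force: 3.0
```

The keeper is at its stop: force is rising and the tool no longer advances. Back off and rise straight up.

```bash
python3 -m creep '[{"jaw":-0.25,"xyz":[0,-3,0],"angular":[0,0,0]},{"jaw":-0.2,"xyz":[0,-4,0],"angular":[0,0,0]},{"jaw":-0.2,"xyz":[0,-4,0],"angular":[0,0,0]},{"jaw":-0.2,"xyz":[0,-4,-15],"angular":[0,0,0]},{"jaw":-0.2,"xyz":[0,-4,-40],"angular":[0,0,0]},{"jaw":-0.2,"xyz":[0,-4,-80],"angular":[0,0,0]},{"jaw":-0.2,"xyz":[0,-4,-130],"angular":[0,0,0]},{"jaw":-0.2,"xyz":[0,-4,-180],"angular":[0,0,0]},{"jaw":-0.2,"xyz":[-60,-4,-200],"angular":[0,0,0]},{"jaw":-0.2,"xyz":[-120,-4,-200],"angular":[0,0,0]},{"jaw":-0.2,"xyz":[-180,-4,-200],"angular":[0,0,0]},{"jaw":-0.2,"xyz":[-180,-4,-200],"angular":[0,0,0]}]'
python3 - <<'E'
from h import *
piv=np.array([487.9,3.55]); V=[]
for n in("top","side"):
    im,d=grab(n); A=pts(n,d,np.ones(d.shape,bool)); C=im[d>0].astype(int)
    w=(abs(A[:,0]-465)<90)&(abs(A[:,1]+20)<90)&(C[:,0]>90)&(C[:,0]>2*C[:,1])&(A[:,2]>85); m=A[w].mean(0); print(n,"red",w.sum(),m.round(1))
    I=A[(abs(A[:,0]-565)<90)&(abs(A[:,1]+6)<115)&(abs(A[:,2]-60)<4)&(C.min(1)>110)]; a=I.mean(0); print(" plate",len(I),np.linalg.svd(I-a,full_matrices=False)[2][2].round(3),a.round(1),cv2.minAreaRect(I[:,:2].astype(np.float32)))
    x=im[160:310,200:400] if n=="top" else im[160:310,270:470]; V.append(cv2.resize(x,(400,300),interpolation=2))
cv2.imwrite("pics/c9.png",np.hstack(V)[:,:,::-1])
E
```

```text
clock: 24.35
eef_pos: [466.9, -241.2, 301.2]
tool_rot: [3.138, 0.004, 1.48]
force: [-0.4, 1.3, 0.4]
width: 34.1
gripper_force: 0.0
top red 24 [479.7 -55.  107.8]
 plate 3364 [0.001 0.001 1.   ] [563.5  -7.8  60.5] ((562.486572265625, -7.092010498046875), (216.0425567626953, 123.7939682006836), 82.73087310791016)
side red 16 [482.9 -50.8 106.5]
 plate 2421 [ 0.001  0.    -1.   ] [568.6   4.2  59.2] ((566.443359375, -6.6509857177734375), (220.1179962158203, 124.28815460205078), 82.54074096679688)
```

View pics/c9.png

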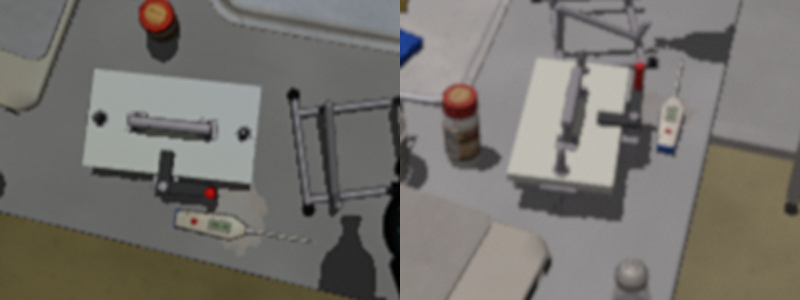

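The plate lies flush, with both pins through at (100,118) and (243,133). The keeper's nose, at (166,165), points over the plate, and the peg is at (210,193), which fits the stop (measured about x 481, y -55; expected 480, -56). The robot is clear of everything.

```bash
python3 -c "
from cell import ctrl; print(ctrl.finish_job())"
```

```text
the job is handed in; nothing more can be done
None
```

The job is handed in: the last pictures show the top plate level and flush on the mould over both pins, with the keeper swung in to its stop and the robot clear of everything; no verdict came back.

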